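# Hang the espresso cup on the swivel stand

### The arm

A 6-joint arm with a two-finger parallel gripper is mounted at the origin on a cart in front of the work surface, level with it; the furniture and walls round the work are solid. World frame = base frame: x ahead of the robot, y to its left, z up, the work surface at z = 0. Lengths are in m, angles in rad, forces in N, time in s.
With the tool pointing down it reaches from about 0.3 to 0.775 m from the base axis. Payload 14.6 kg.
Tool frame: the origin (TCP) lies at the centre of the arm's flange, where the gripper is bolted on; the fingertips stand 173 mm ahead of it and the grasp point (between the pads) lies 155 mm ahead of it; z points along the fingers, y is the line along which they close (so a half turn about z gives the same grasp; the last joint's range is limited). The gripper opens to 85 mm and grips with 20 to 120 N. Pads are 22 mm wide; open, the fingers measure 114 mm over their backs; the gripper's body (76 mm by 85 mm) begins 54 mm behind the grasp point. The pads swing forward as they close: fully open they stand 13 mm farther back than shut.
Start: joints at [1.061, 0.3, 1.521, -0, 1.321, -0.067], TCP at [0.236, 0.497, 0.405] pointing down, gripper open.
Joint ranges: [-3.03, 3.03], [-0.79, 2.21], [0.23, 2.52], [-1.04, 4.18], [0, 3.07], [-2.55, 2.55]. Speed limits (rad/s): [2.22, 2.22, 2.57, 3.14, 3.14, 3.14].

### API

Orientations are given as a 3x3 rotation matrix whose columns are the frame's x, y, z axes.
In Python, from station import robot, viewer, spotter gives the robot as it stands.
- The arm moves only by the tool carry_out, never from a script. Its argument "series" is a list of rows, each an object of numbers: "dx", "dy", "dz": the shift along the tool's x, y, z in mm; "rx", "ry", "rz": the turn, a rotation vector about the tool's x, y, z in rad. In form: [{"dx": .., "dy": .., "dz": .., "rx": .., "ry": .., "rz": ..}, ...]. A call has 1 to 20 rows; each row is the pose to reach, as a shift and turn from the pose commanded when the call began, along the tool's axes at that moment; what a row does not reach only later rows make up. A row lasts 1/12 s, in which the tool goes at most 41.7 mm and 7.16 degrees, less where a joint would pass 70% of its speed; a pose out of reach is approached as far as the arm can. A call with a gripper value outside its range is refused whole. "jaw" is the finger opening in mm, from 0 to 85.4, set as the call begins (left out, the last holds). The fingers move at their own pace and stop on an object; "newtons" is the grip in N (left out, the last holds). Time passes only in rows, so rows that repeat a pose let the fingers close. It gives the time, the measured TCP pose, the force, the opening and the grip force at its end, in the units of the state.
- robot.sense(): the state, without advancing time (a new reading comes with each control period).
- viewer.grab_frame(name): name is "scene" or "top" or "wrist"; returns a dict with "color" (384x512x3 uint8, blue, green, red), "K" (3x3 intrinsics, pixels), "k1" (the pictures are not rectified: a ray, as slopes to the right and down, at radius r is drawn at 1 + k1 r^2 times it, then the intrinsics apply), "camera_from_world" (4x4, takes a point from world to camera coordinates); the wrist camera has in their place "mount" (4x4, takes a point from camera to tool coordinates, whose origin is the TCP and whose axes are the flange's). Camera axes: x right, y up, looking along -z (the intrinsics and any distortion apply to the point x, -y, -z); pixel columns grow to the right and rows downward; lengths in m; the calibration is good to about 2 mm. A picture is of the moment at which its call begins: read the wrist's pose just before it. There is no depth.
- robot.job_done(): hands the job in; it is judged then, once.
Trained networks look in a picture, given as the dict that the camera call returned (one of the last four; its "shot" number tells which), for a name from the list of things; names that differ only in an ending like _2 or _b are one class to them, and where a whole thing is asked for, a point or a joint stands for the part that bears it (a point fixed in the world has none). Each returns a list of dicts, best first, with "score" (0 to 1); they miss things now and then, are a little off and sometimes report something else, mostly with a low value. They report only what shows in the picture. A call takes as long as a camera call. They do not tell look-alikes from the thing itself.
- spotter.outline_of(name, picture): "region" (384x512 bool, what is visible of it) and "rect" ([left, top, right, bottom] in pixels, round what is visible of it).
- spotter.place_of(name, picture): "at" ([column, row] in pixels: a listed point, or the origin of a listed thing).
The state is a dict: "t": time; "joints": joint angles; "qd": joint speeds; "joint_torque": joint torques, N m; "ee_pos": TCP position; "ee_rot": TCP orientation; "contact_force": force on the tool from outside, world axes, zero at the start; "ft_torque": the same for the moment, N m; "width": finger opening in m; "finger_force": force on a finger pad.
Only numpy, scipy, OpenCV 4.12 (cv2) and the standard library are available. Lean on these libraries where they do the work, as an engineer would, in place of code of your own. Each camera call takes 0.05 s, during which the arm holds its last target. There are 200 camera calls.

### The job

First swing the cup stand's empty hook arm out to its front stop, then hang the white espresso cup on it by its handle and let go of the cup. Finally turn the arm with the hanging cup back to its parking stop, so that the cup hangs there out of the way, on the left, and let it come to rest. Leave everything else on the worktop standing where it is.

Things in the scene. Friction and masses are not known exactly. Their poses are not given: they have to be found in the camera images.
- cup: white espresso cup with a yellow band, about 125 g, 63 (x) x 91 (y) x 49 high, upright. Origin: centre of the underside of that overall box, z up. The open round bowl, 62 dia at the rim and narrower below, has its axis at y = +12 mm; the ring handle points to the cup's -y, out to y = -45 mm. Can be gripped firmly across the bowl along its x, 26 to 49 mm up
- cup_eye (a point): centre of the hole in the cup's handle, at (0, -29, 31) mm in the cup's frame, cup's axes. The hole is about 16 mm square (y from -37 to -21 mm, z from 23 to 39 mm) and goes through along the cup's x; the handle is 14 to 18 mm thick along x. Let go with the rod through the hole, the cup tips over sideways, bowl down, and swings on the rod for some 5 to 10 s
- stand: cup stand fixed to the worktop: round wooden foot 110 dia, steel post 16 dia. Origin: centre of the foot's underside on the post's axis, z up. The turning arm sits on it at 150 mm height; nothing of the stand is higher than 184 mm
- hook_arm (a joint): turn of the hook arm about the post's axis: 0 at its parking stop, where it points along the stand's +y (to the robot's left); grows counterclockwise from above to 1.6 rad at its front stop, pointing along the stand's -x, towards the robot. Stays where left; friction about 0.1 N m (1.2 N at 85 mm from the axis)
- hook_tip (a point): centre of the ball (9 dia) at the arm's free end, 100 mm from the post's axis, 178 mm above the worktop. The arm is a straight steel rod 6 dia rising 10 degrees to the tip from the wooden collar (24 dia, 150 to 174 mm high), which it meets 10 mm from the axis at 162 mm height. Axes turn with the arm: y horizontal, outwards; z up. A hung cup reaches 75 mm below the rod
- hook_root (a point): point on the post's axis, 160 mm above the worktop, axes of the arm. Room: wall cabinets overhang the back of the worktop, their front at about x = 0.59 m and their underside 0.54 m above it, so keep the wrist forward of them
- egg_cup: bystander: blue glazed egg cup, 47 dia x 50 mm; origin: centre of the underside, z up
- glass: bystander: small clear schnapps glass, 49 dia x 62 mm; origin: centre of the underside, z up
- garlic: bystander: garlic bulb, 53 x 52 x 52 mm; origin: centre of the underside, z up
- tin: bystander: small food tin with a red and white label, 57 dia x 72 mm; origin: centre of the underside, z up
- shaker: bystander: glass salt shaker with a grey cap, 44 dia x 90 mm; origin: centre of the underside, z up
- jar_left: bystander: green-capped spice jar, left of the stand, 46 dia x 106 mm; origin: centre of the underside, z up
- jar_right: bystander: green-capped spice jar, far right, 46 dia x 106 mm; origin: centre of the underside, z up
Not all that is in view belongs to the job. Leave any blue look-alike of the cup alone.

How it is judged:
On the way, in this order (a step that is already met when the one before it is completed fails the run):
1. the empty arm is swung out to its front stop (joint above 1.4 rad) (value of joint hook_arm above 1.4 rad), for 0.2 s.
2. the cup hangs by its handle on the arm while the arm is still out (joint above 1.0 rad), released by the fingers (x of cup_eye in the frame of hook_tip between -0.012 and 0.012 m and y of cup_eye in the frame of hook_tip between -0.09 and -0.003 m and z of cup_eye in the frame of hook_tip between -0.035 and 0.008 m and contact force between cup and stand above 0.3 N and contact force between the fingers and cup below 0.05 N and angle between cup's own z axis and vertical above 0.7 rad and value of joint hook_arm above 1 rad), for 0.3 s.
At the end, for the whole second after the job is handed in: Arm at its parking stop (joint under 0.12 rad); the released cup hangs on it: hole centre 3 to 90 mm inboard of the tip, within 12 mm sideways, 35 mm below to 8 mm above the tip; tipped over 0.7 rad, its weight on the arm, nearly still (under 0.1 m/s, 2 rad/s) (x of cup_eye in the frame of hook_tip between -0.012 and 0.012 m and y of cup_eye in the frame of hook_tip between -0.09 and -0.003 m and z of cup_eye in the frame of hook_tip between -0.035 and 0.008 m and contact force between cup and stand above 0.3 N and contact force between the fingers and cup below 0.05 N and angle between cup's own z axis and vertical above 0.7 rad and value of joint hook_arm below 0.12 rad and linear speed of cup below 0.1 m/s and angular speed of cup below 2 rad/s); the robot touches nothing.
It fails at once if a bystander is shifted by more than 30 mm (distance of any of egg_cup, glass, garlic, tin, shaker, jar_left, jar_right from where it was at the start of the episode above 0.03 m).
It fails at once if a bystander is knocked over (angle between any of egg_cup, glass, tin, shaker, jar_left, jar_right's own z axis and vertical above 0.5 rad).
It also fails if it takes over 72 s, if anything falls off the work surface, if the arm or the gripper's body presses on something with over 40 N, if the wrist force passes 120 N, or if a joint passes its speed limit or range.

## Working session

There is one attempt and no reset: what is moved stays moved. The work goes in short steps, Python scripts to look and compute and a tool call to move; the robot and the scene stay as the last step left them, time stands still between calls to the robot, and variables do not carry over. Pictures are saved under pics/ and viewed, at most 10 in all, crops included, and the job is handed in when it is done.

Besides the shell and the picture viewer there is one more tool, called after ">>>" as name(argument=value, ...), one argument or row to a line, values as JSON. carry_out: Moves the arm, as the interface text tells. Its arguments: {"type":"object","properties":{"series":{"type":"array","items":{"type":"object","properties":{"dx":{"type":"number"},"dy":{"type":"number"},"dz":{"type":"number"},"rx":{"type":"number"},"ry":{"type":"number"},"rz":{"type":"number"}}}},"jaw":{"type":"number"},"newtons":{"type":"number"}},"required":["series"]}

```bash
ls; mkdir -p pics; cat > h.py <<'E'
import numpy as np, cv2
from station import robot, viewer, spotter
def ray(f,uv):
    K=np.array(f["K"]);k=f["k1"]
    d=np.array([(uv[0]-K[0,2])/K[0,0],(uv[1]-K[1,2])/K[1,1]]);u=d.copy()
    for _ in range(30): u=d/(1+k*(u@u))
    c=np.array([u[0],-u[1],-1.])
    if "mount" in f:
        s=robot.sense();T=np.eye(4);T[:3,:3]=s["ee_rot"];T[:3,3]=s["ee_pos"];M=T@np.array(f["mount"])
    else: M=np.linalg.inv(np.array(f["camera_from_world"]))
    return M[:3,3],M[:3,:3]@c
def at_z(f,uv,z):
    o,d=ray(f,uv); return o+d*(z-o[2])/d[2]
def proj(f,p):
    if "mount" in f:
        s=robot.sense();T=np.eye(4);T[:3,:3]=s["ee_rot"];T[:3,3]=s["ee_pos"];C=np.linalg.inv(T@np.array(f["mount"]))
    else: C=np.array(f["camera_from_world"])
    c=C[:3,:3]@p+C[:3,3];u=np.array([c[0],-c[1]])/-c[2];u=u*(1+f["k1"]*(u@u));K=np.array(f["K"])
    return K[:2,:2]@u+K[:2,2]
E
python3 - <<'E'
from h import *
np.set_printoptions(precision=4,suppress=True)
s=robot.sense();print(s["ee_pos"],s["ee_rot"],s["t"],s["joints"])
Z=dict(hook_tip=.178,hook_root=.16,cup_eye=.031)
ims=[]
for n in("scene","top"):
    f=viewer.grab_frame(n);ims.append(f["color"])
    print(n,"cam",ray(f,(256,192))[0])
    for o in "cup cup_eye stand hook_tip hook_root egg_cup glass garlic tin shaker jar_left jar_right".split():
        for r in spotter.place_of(o,f)[:2]:
            print(n,o,round(r["score"],2),np.round(r["at"]),at_z(f,r["at"],Z.get(o,0))[:2])
    cv2.imwrite(f"pics/{n}0.png",f["color"])
E
```

```text
pics
[0.2356 0.4969 0.4041] [[-0.9036  0.4284 -0.0006]
 [ 0.4284  0.9036 -0.001 ]
 [ 0.0001 -0.0012 -1.    ]] 0.0 [ 1.0614  0.3005  1.5216 -0.      1.3207 -0.0666]
scene cam [-0.2621 -0.6846  0.9755]
scene cup 0.7 [206. 205.] [0.3952 0.1357]
scene cup 0.68 [362. 308.] [ 0.3943 -0.5187]
scene cup_eye 0.71 [213. 200.] [0.4048 0.1081]
scene cup_eye 0.59 [367. 310.] [ 0.3759 -0.5356]
scene stand 0.72 [207. 175.] [0.5165 0.2635]
scene hook_tip 0.44 [180. 149.] [0.4151 0.2763]
scene hook_root 0.43 [203. 143.] [0.5114 0.2593]
scene egg_cup 0.74 [338. 256.] [ 0.5111 -0.3638]
scene egg_cup 0.27 [292. 261.] [ 0.3948 -0.2647]
scene glass 0.62 [278. 221.] [ 0.5051 -0.1184]
scene garlic 0.44 [310. 240.] [ 0.509  -0.2562]
scene tin 0.77 [288. 261.] [ 0.3876 -0.2561]
scene tin 0.61 [181. 147.] [0.5809 0.4977]
scene shaker 0.67 [320. 280.] [ 0.3946 -0.3746]
scene jar_left 0.7 [388. 285.] [ 0.5153 -0.5376]
scene jar_left 0.67 [156. 172.] [0.3947 0.4348]
top cam [ 0.0426 -0.234   1.616 ]
top cup 0.75 [355. 247.] [ 0.4091 -0.5163]
top cup 0.72 [269. 208.] [ 0.4065 -0.1169]
top cup_eye 0.65 [241. 196.] [0.3954 0.0079]
top cup_eye 0.61 [266. 201.] [ 0.4201 -0.0978]
top stand 0.81 [202. 150.] [0.5148 0.2677]
top hook_tip 0.62 [177. 152.] [0.4142 0.2986]
top hook_root 0.59 [198. 137.] [0.5133 0.2596]
top egg_cup 0.69 [328. 211.] [ 0.5017 -0.3547]
top egg_cup 0.35 [320. 234.] [ 0.3985 -0.3615]
top glass 0.64 [280. 190.] [ 0.4978 -0.1257]
top glass 0.29 [160. 159.] [0.4007 0.4151]
top garlic 0.64 [309. 202.] [ 0.5033 -0.2644]
top garlic 0.49 [156. 160.] [0.386  0.4284]
top tin 0.58 [296. 223.] [ 0.3964 -0.2498]
top jar_left 0.61 [157. 159.] [0.3952 0.429 ]
top jar_right 0.73 [371. 226.] [ 0.5222 -0.5426]
top jar_right 0.41 [269. 209.] [ 0.4003 -0.1193]
```

```bash
python3 - <<'E'
import cv2,numpy as np
a=cv2.imread("pics/scene0.png")[110:330,130:420];b=cv2.imread("pics/top0.png")[110:280,130:400]
a=cv2.resize(a,None,fx=2,fy=2);a=a[:, :]
cv2.imwrite("pics/sc.png",cv2.resize(a,(790,599)));cv2.imwrite("pics/tc.png",cv2.resize(b,(790,497),interpolation=cv2.INTER_CUBIC))
E
```

```text
(no output)
```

View pics/sc.png

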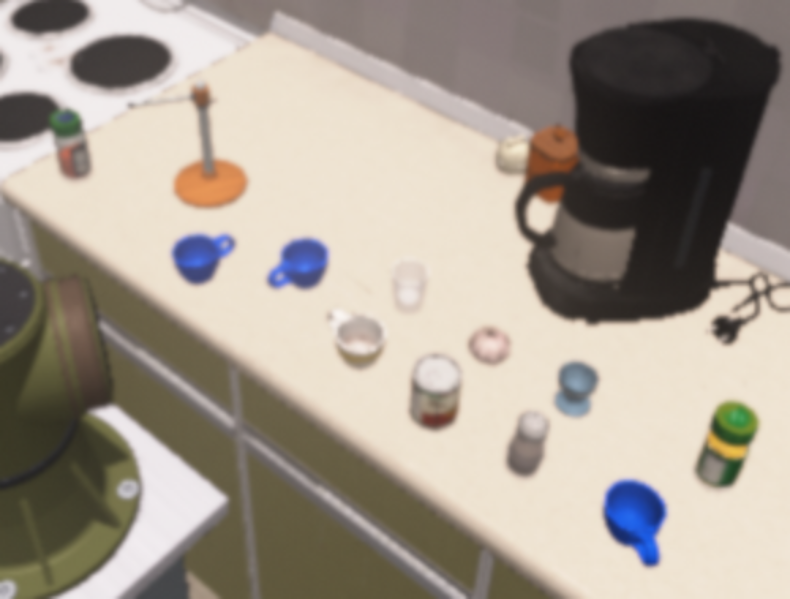

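View pics/tc.png

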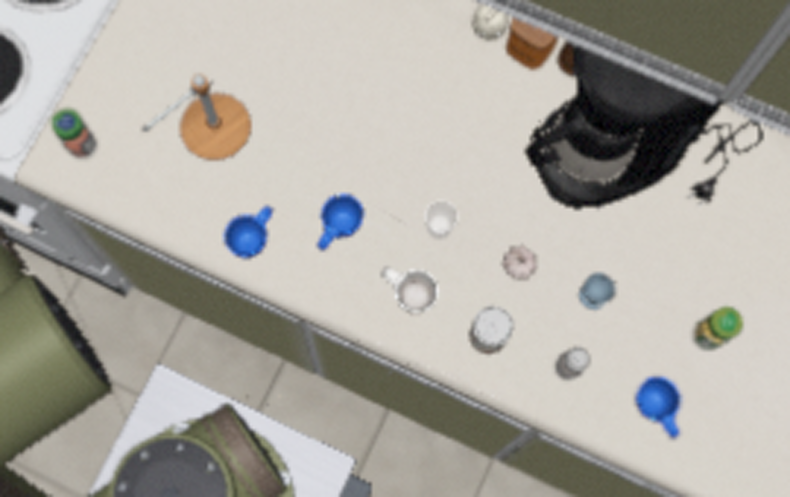

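The white cup is at about (272,209) in the top image, with its handle pointing up and left. The hook arm tip is at about (179,154) and the post top at (198,137), so the arm is partly swung out. Next I'll check the wrist camera view.

```bash
python3 - <<'E'
from h import *
np.set_printoptions(precision=4,suppress=True)
f=viewer.grab_frame("wrist");print(f["mount"],f["K"],f["k1"])
for n in("scene","top"):
    f=viewer.grab_frame(n)
    r=spotter.outline_of("hook_arm",f)
    for q in r[:1]:
        print(n,q["score"],q["rect"],q["region"].sum())
    for yaw in (0,):
        for th in (0.8,1.0,1.2,1.4,1.6):
            t=np.array([.5125-.1*np.sin(th),.2595+.1*np.cos(th),.178]);print(th,proj(f,t))
E
```

```text
[[-0.0012  0.9629  0.2697  0.0683]
 [ 1.      0.0011  0.0006  0.0002]
 [ 0.0003  0.2697 -0.9629  0.0307]
 [ 0.      0.      0.      1.    ]] [[265.7976   0.     253.7582]
 [  0.     265.7976 190.7539]
 [  0.       0.       1.    ]] -0.0625271991433204
scene 0.41 [196.6, 139.9, 208.2, 146.1] 45
0.8 [175.8656 140.2579]
1.0 [175.9893 143.2239]
1.2 [177.209  146.0848]
1.4 [179.5049 148.7147]
1.6 [182.805  150.9916]
0.8 [173.3561 143.4983]
1.0 [175.2501 147.64  ]
1.2 [178.0339 151.3195]
1.4 [181.6009 154.3803]
1.6 [185.8089 156.6903]
```

>>> carry_out(
  series=[
    {"dx": -24, "dy": -5, "rz": 0.12},
    {"dx": -48, "dy": -10, "rz": 0.24},
    {"dx": -72, "dy": -15, "rz": 0.36},
    {"dx": -96, "dy": -21, "rz": 0.48},
    {"dx": -120, "dy": -26, "rz": 0.6},
    {"dx": -144, "dy": -31, "rz": 0.72},
    {"dx": -168, "dy": -37, "rz": 0.84},
    {"dx": -192, "dy": -42, "rz": 0.96},
    {"dx": -216, "dy": -48, "rz": 1.08},
    {"dx": -234, "dy": -52, "rz": 1.127},
    {"dx": -234, "dy": -52, "rz": 1.127},
    {"dx": -234, "dy": -52, "rz": 1.127},
  ],
  jaw=0,
)

```text
invalid input at $.series[0]: expected keys dx, dy, dz, rx, ry, rz
```

```bash
python3 - <<'E'
from h import *
np.set_printoptions(precision=4,suppress=True)
s=robot.sense();print(s["t"],s["ee_pos"],s["ee_rot"],s["contact_force"])
f=viewer.grab_frame("wrist");cv2.imwrite("pics/w1.png",f["color"])
for o,z in(("hook_tip",.178),("hook_root",.16),("stand",0)):
    for r in spotter.place_of(o,f)[:2]: print(o,round(r["score"],2),np.round(r["at"]),at_z(f,r["at"],z))
E
```

```text
1.55 [0.2356 0.4969 0.4047] [[-0.9036  0.4284 -0.    ]
 [ 0.4284  0.9036 -0.    ]
 [ 0.     -0.     -1.    ]] [0.3215 0.1958 0.9077]
```

View pics/w1.png

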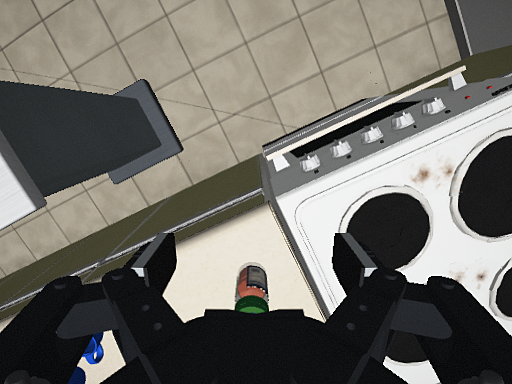

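>>> carry_out(
  series=[
    {"dx": -24, "dy": -5, "dz": 0, "rx": 0, "ry": 0, "rz": 0.12},
    {"dx": -48, "dy": -10, "dz": 0, "rx": 0, "ry": 0, "rz": 0.24},
    {"dx": -72, "dy": -15, "dz": 0, "rx": 0, "ry": 0, "rz": 0.36},
    {"dx": -96, "dy": -21, "dz": 0, "rx": 0, "ry": 0, "rz": 0.48},
    {"dx": -120, "dy": -26, "dz": 0, "rx": 0, "ry": 0, "rz": 0.6},
    {"dx": -144, "dy": -31, "dz": 0, "rx": 0, "ry": 0, "rz": 0.72},
    {"dx": -168, "dy": -37, "dz": 0, "rx": 0, "ry": 0, "rz": 0.84},
    {"dx": -192, "dy": -42, "dz": 0, "rx": 0, "ry": 0, "rz": 0.96},
    {"dx": -216, "dy": -48, "dz": 0, "rx": 0, "ry": 0, "rz": 1.08},
    {"dx": -234, "dy": -52, "dz": 40, "rx": 0, "ry": 0, "rz": 1.127},
    {"dx": -234, "dy": -52, "dz": 70, "rx": 0, "ry": 0, "rz": 1.127},
    {"dx": -234, "dy": -52, "dz": 70, "rx": 0, "ry": 0, "rz": 1.127},
  ],
  jaw=0,
)

```text
t: 2.75
ee_pos: [0.4247, 0.3484, 0.329]
ee_rot: [[0.001, 1.0, -0.007], [1.0, -0.001, -0.005], [-0.005, -0.007, -1.0]]
contact_force: [-0.3, 0.3, -1.6]
width: 0.0002
finger_force: 0.0
```

```bash
python3 - <<'E'
from h import *
np.set_printoptions(precision=4,suppress=True)
s=robot.sense();print(s["t"],s["ee_pos"],s["ee_rot"],s["contact_force"],s["joints"])
E
```

```text
2.75 [0.4247 0.3484 0.329 ] [[ 0.0007  1.     -0.0073]
 [ 1.     -0.0008 -0.0052]
 [-0.0052 -0.0073 -1.    ]] [-0.2899  0.2699 -1.632 ] [ 0.6203  0.3731  1.6075 -0.      1.1699  0.6211]
```

>>> carry_out(
  series=[
    {"dx": -12, "dy": 0, "dz": 5, "rx": 0, "ry": 0, "rz": 0},
    {"dx": -24, "dy": 0, "dz": 5, "rx": 0, "ry": 0, "rz": 0},
    {"dx": -36, "dy": 0, "dz": 5, "rx": 0, "ry": 0, "rz": 0},
    {"dx": -44, "dy": 0, "dz": 5, "rx": 0, "ry": 0, "rz": 0},
    {"dx": -52, "dy": 0, "dz": 5, "rx": 0, "ry": 0, "rz": 0},
    {"dx": -58, "dy": 0, "dz": 5, "rx": 0, "ry": 0, "rz": 0},
    {"dx": -64, "dy": 0, "dz": 5, "rx": 0, "ry": 0, "rz": 0},
    {"dx": -70, "dy": 0, "dz": 5, "rx": 0, "ry": 0, "rz": 0},
    {"dx": -74, "dy": 0, "dz": 5, "rx": 0, "ry": 0, "rz": 0},
    {"dx": -74, "dy": 0, "dz": 5, "rx": 0, "ry": 0, "rz": 0},
  ],
)

```text
t: 3.58
ee_pos: [0.4249, 0.2751, 0.3297]
ee_rot: [[-0.001, 1.0, -0.0], [1.0, 0.001, -0.0], [-0.0, -0.0, -1.0]]
contact_force: [-0.0, 1.4, -0.4]
width: -0.0001
finger_force: 0.0
```

```bash
python3 - <<'E'
from h import *
f=viewer.grab_frame("scene");cv2.imwrite("pics/s2.png",cv2.resize(f["color"][110:210,130:280],None,fx=5,fy=5,interpolation=cv2.INTER_CUBIC))
for o,z in(("hook_tip",.178),("hook_root",.16)):
    for r in spotter.place_of(o,f)[:2]: print(o,round(r["score"],2),np.round(r["at"]),at_z(f,r["at"],z))
E
```

```text
hook_tip 0.39 [185. 150.] [0.41990975 0.25477563 0.178     ]
```

View pics/s2.png

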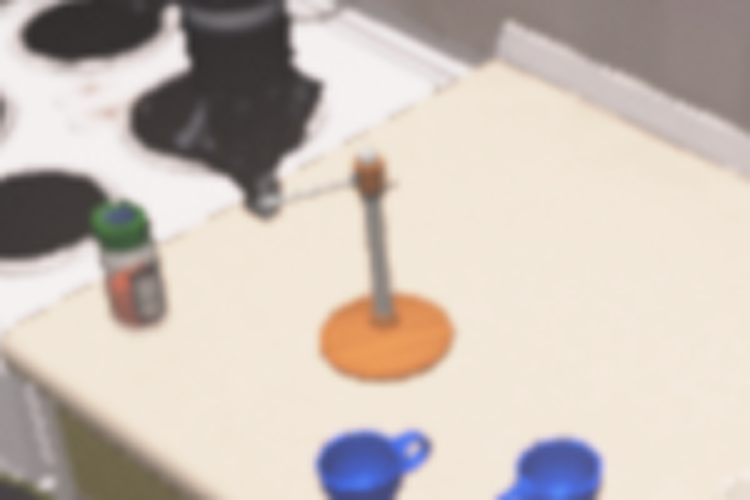

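The finger at about (263,200) in the crop is on the rod and pushing it, at 1.4 N. I'll go on gently until it reaches the stop.

>>> carry_out(
  series=[
    {"dx": -3, "dy": 0, "dz": 0, "rx": 0, "ry": 0, "rz": 0},
    {"dx": -6, "dy": 0, "dz": 0, "rx": 0, "ry": 0, "rz": 0},
    {"dx": -8, "dy": 0, "dz": 0, "rx": 0, "ry": 0, "rz": 0},
    {"dx": -8, "dy": 0, "dz": 0, "rx": 0, "ry": 0, "rz": 0},
    {"dx": -8, "dy": 0, "dz": 0, "rx": 0, "ry": 0, "rz": 0},
  ],
)

```text
t: 4.15
ee_pos: [0.4249, 0.2676, 0.3297]
ee_rot: [[-0.001, 1.0, 0.0], [1.0, 0.001, -0.0], [-0.0, 0.0, -1.0]]
contact_force: [0.3, 0.6, -0.3]
width: -0.0003
finger_force: 0.0
```

>>> carry_out(
  series=[
    {"dx": -3, "dy": 0, "dz": 0, "rx": 0, "ry": 0, "rz": 0},
    {"dx": -6, "dy": 0, "dz": 0, "rx": 0, "ry": 0, "rz": 0},
    {"dx": -6, "dy": 0, "dz": 0, "rx": 0, "ry": 0, "rz": 0},
    {"dx": -6, "dy": 0, "dz": 0, "rx": 0, "ry": 0, "rz": 0},
  ],
)

```text
t: 4.48
ee_pos: [0.425, 0.2615, 0.3297]
ee_rot: [[-0.001, 1.0, 0.0], [1.0, 0.001, -0.0], [-0.0, 0.0, -1.0]]
contact_force: [-0.9, -0.5, -0.1]
width: 0.0
finger_force: 0.0
```

>>> carry_out(
  series=[
    {"dx": -3, "dy": 0, "dz": 0, "rx": 0, "ry": 0, "rz": 0},
    {"dx": -6, "dy": 0, "dz": 0, "rx": 0, "ry": 0, "rz": 0},
    {"dx": -8, "dy": 0, "dz": 0, "rx": 0, "ry": 0, "rz": 0},
    {"dx": -8, "dy": 0, "dz": 0, "rx": 0, "ry": 0, "rz": 0},
  ],
)

```text
t: 4.82
ee_pos: [0.425, 0.2533, 0.3298]
ee_rot: [[-0.001, 1.0, 0.0], [1.0, 0.001, -0.0], [-0.0, 0.0, -1.0]]
contact_force: [0.2, 0.4, -0.1]
width: 0.0
finger_force: 0.2
```

```bash
python3 - <<'E'
from h import *
for n in("top","scene"):
  f=viewer.grab_frame(n);c=f["color"][120:190,150:250] if n=="top" else f["color"][120:190,140:240]
  cv2.imwrite(f"pics/{n}3.png",c)
  for o,z in(("hook_tip",.178),("hook_root",.16)):
    for r in spotter.place_of(o,f)[:2]: print(n,o,round(r["score"],2),np.round(r["at"]),at_z(f,r["at"],z))
a=np.hstack([cv2.resize(cv2.imread(f"pics/{n}3.png"),(400,280),interpolation=cv2.INTER_CUBIC) for n in("top","scene")]);cv2.imwrite("pics/both3.png",a)
print(robot.sense()["contact_force"])
E
```

```text
top hook_tip 0.5 [186. 160.] [0.40271427 0.24855344 0.178     ]
top hook_root 0.62 [198. 141.] [0.50068874 0.2491713  0.16      ]
scene hook_tip 0.58 [184. 152.] [0.4133233  0.25094215 0.178     ]
scene hook_tip 0.41 [277. 222.] [ 0.36216162 -0.22146038  0.178     ]
scene hook_root 0.38 [202. 147.] [0.49268102 0.24444538 0.16      ]
[-0.56018881  0.39125875 -0.37006457]
```

View pics/both3.png

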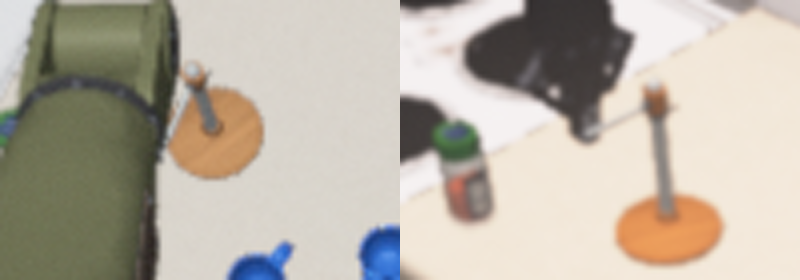

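>>> carry_out(
  series=[
    {"dx": -3, "dy": 0, "dz": 0, "rx": 0, "ry": 0, "rz": 0},
    {"dx": -5, "dy": 0, "dz": 0, "rx": 0, "ry": 0, "rz": 0},
    {"dx": -7, "dy": 0, "dz": 0, "rx": 0, "ry": 0, "rz": 0},
    {"dx": -7, "dy": 0, "dz": 0, "rx": 0, "ry": 0, "rz": 0},
  ],
)

```text
t: 5.45
ee_pos: [0.425, 0.2464, 0.3297]
ee_rot: [[-0.001, 1.0, 0.0], [1.0, 0.001, 0.0], [0.0, 0.0, -1.0]]
contact_force: [0.4, 0.4, 0.0]
width: 0.0
finger_force: 0.3
```

>>> carry_out(
  series=[
    {"dx": -3, "dy": 0, "dz": 0, "rx": 0, "ry": 0, "rz": 0},
    {"dx": -6, "dy": 0, "dz": 0, "rx": 0, "ry": 0, "rz": 0},
    {"dx": -8, "dy": 0, "dz": 0, "rx": 0, "ry": 0, "rz": 0},
    {"dx": -8, "dy": 0, "dz": 0, "rx": 0, "ry": 0, "rz": 0},
  ],
)

```text
t: 5.78
ee_pos: [0.4249, 0.2383, 0.3297]
ee_rot: [[-0.001, 1.0, -0.0], [1.0, 0.001, -0.0], [-0.0, -0.0, -1.0]]
contact_force: [0.7, 0.6, -0.1]
width: -0.0
finger_force: 0.3
```

```bash
python3 - <<'E'
from h import *
for n in("top","scene"):
  f=viewer.grab_frame(n);c=f["color"][120:190,150:250] if n=="top" else f["color"][120:190,140:240]
  cv2.imwrite(f"pics/{n}4.png",c)
a=np.hstack([cv2.resize(cv2.imread(f"pics/{n}4.png"),(400,280),interpolation=cv2.INTER_CUBIC) for n in("top","scene")]);cv2.imwrite("pics/both4.png",a)
print(robot.sense()["contact_force"])
E
```

```text
[-0.43372632 -0.10820872  0.64065485]
```

View pics/both4.png

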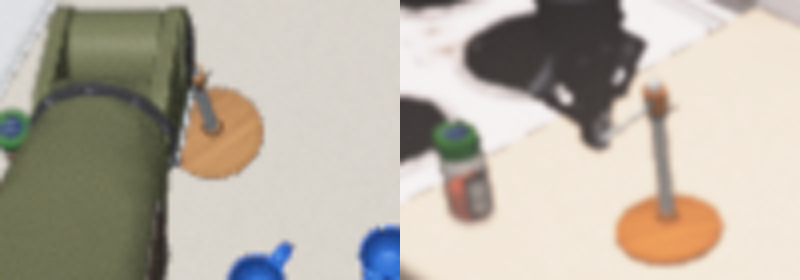

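>>> carry_out(
  series=[
    {"dx": -3, "dy": 1, "dz": 0, "rx": 0, "ry": 0, "rz": 0},
    {"dx": -6, "dy": 3, "dz": 0, "rx": 0, "ry": 0, "rz": 0},
    {"dx": -9, "dy": 4, "dz": 0, "rx": 0, "ry": 0, "rz": 0},
    {"dx": -9, "dy": 4, "dz": 0, "rx": 0, "ry": 0, "rz": 0},
  ],
)

```text
t: 6.22
ee_pos: [0.4291, 0.2292, 0.3296]
ee_rot: [[-0.001, 1.0, -0.0], [1.0, 0.001, -0.0], [-0.0, -0.0, -1.0]]
contact_force: [-0.3, 0.7, -0.4]
width: 0.0002
finger_force: 0.2
```

>>> carry_out(
  series=[
    {"dx": -3, "dy": 1, "dz": 0, "rx": 0, "ry": 0, "rz": 0},
    {"dx": -6, "dy": 3, "dz": 0, "rx": 0, "ry": 0, "rz": 0},
    {"dx": -9, "dy": 5, "dz": 0, "rx": 0, "ry": 0, "rz": 0},
    {"dx": -9, "dy": 5, "dz": 0, "rx": 0, "ry": 0, "rz": 0},
  ],
)

```text
t: 6.55
ee_pos: [0.4342, 0.2202, 0.3296]
ee_rot: [[-0.001, 1.0, -0.0], [1.0, 0.001, -0.0], [-0.0, -0.0, -1.0]]
contact_force: [-1.2, -0.1, -0.1]
width: -0.0003
finger_force: 0.3
```

```bash
python3 - <<'E'
from h import *
for n in("top","scene"):
  f=viewer.grab_frame(n);cv2.imwrite(f"pics/{n}5.png",f["color"])
  for o,z in(("hook_tip",.178),("hook_root",.16)):
    for r in spotter.place_of(o,f)[:1]: print(n,o,round(r["score"],2),np.round(r["at"]),at_z(f,r["at"],z))
print(robot.sense()["contact_force"],robot.sense()["joint_torque"])
E
```

```text
scene hook_tip 0.6 [197. 155.] [0.42947694 0.19948456 0.178     ]
scene hook_root 0.54 [203. 148.] [0.48952814 0.23718895 0.16      ]
[ 0.21716744  0.04936917 -0.10093211] [-7.18478160e-02 -4.74509811e+01 -3.28874624e+01 -3.96704738e-03
 -1.22758909e-03  9.30123206e-04]
```

>>> carry_out(
  series=[
    {"dx": 0, "dy": 0, "dz": -35, "rx": 0, "ry": 0, "rz": 0},
    {"dx": 0, "dy": 0, "dz": -70, "rx": 0, "ry": 0, "rz": 0},
    {"dx": 0, "dy": 10, "dz": -100, "rx": 0, "ry": 0, "rz": 0},
    {"dx": -30, "dy": 10, "dz": -100, "rx": 0, "ry": 0, "rz": 0},
    {"dx": -50, "dy": 10, "dz": -100, "rx": 0, "ry": 0, "rz": 0},
    {"dx": -50, "dy": 10, "dz": -100, "rx": 0, "ry": 0, "rz": 0},
    {"dx": -50, "dy": 10, "dz": -100, "rx": 0, "ry": 0, "rz": 0},
  ],
  jaw=85,
)

```text
t: 7.43
ee_pos: [0.444, 0.1702, 0.4299]
ee_rot: [[0.0, 1.0, 0.0], [1.0, -0.0, 0.0], [0.0, 0.0, -1.0]]
contact_force: [0.7, 0.2, -0.2]
width: 0.0834
finger_force: 0.0
```

```bash
python3 - <<'E'
from h import *
s=robot.sense();print(s["ee_pos"])
f=viewer.grab_frame("wrist");cv2.imwrite("pics/w6.png",f["color"])
for o,z in(("hook_tip",.178),("hook_root",.16),("stand",0)):
    for r in spotter.place_of(o,f)[:2]: print(o,round(r["score"],2),np.round(r["at"]),at_z(f,r["at"],z))
E
```

```text
[0.44400402 0.17019943 0.42986577]
hook_tip 0.74 [228. 170.] [0.42209677 0.19629465 0.178     ]
hook_root 0.56 [328. 102.] [0.50792539 0.25223593 0.16      ]
stand 0.72 [300. 105.] [0.51063759 0.25591467 0.        ]
```

View pics/w6.png

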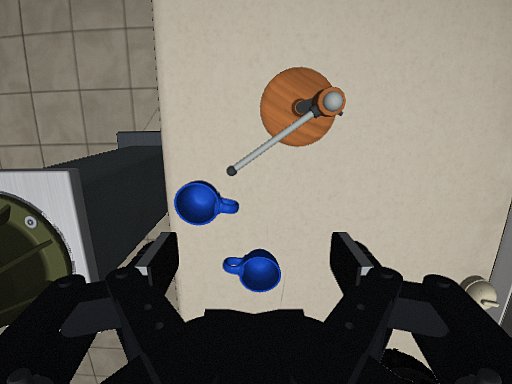

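The rod is clear in this view: tip at (231,171), collar at (333,102). It points about 0.58 rad past -x, so the stand is yawed and the front stop has not been reached. I'll keep pushing along the arc.

>>> carry_out(
  series=[
    {"dx": 30, "dy": -12, "dz": 0, "rx": 0, "ry": 0, "rz": 0},
    {"dx": 64, "dy": -22, "dz": 0, "rx": 0, "ry": 0, "rz": 0},
    {"dx": 64, "dy": -22, "dz": 35, "rx": 0, "ry": 0, "rz": 0},
    {"dx": 64, "dy": -22, "dz": 70, "rx": 0, "ry": 0, "rz": 0},
    {"dx": 64, "dy": -22, "dz": 100, "rx": 0, "ry": 0, "rz": 0},
    {"dx": 64, "dy": -22, "dz": 100, "rx": 0, "ry": 0, "rz": 0},
    {"dx": 56, "dy": -17, "dz": 100, "rx": 0, "ry": 0, "rz": 0},
    {"dx": 49, "dy": -14, "dz": 100, "rx": 0, "ry": 0, "rz": 0},
    {"dx": 43, "dy": -11, "dz": 100, "rx": 0, "ry": 0, "rz": 0},
    {"dx": 38, "dy": -8, "dz": 100, "rx": 0, "ry": 0, "rz": 0},
    {"dx": 33, "dy": -5, "dz": 100, "rx": 0, "ry": 0, "rz": 0},
    {"dx": 33, "dy": -5, "dz": 100, "rx": 0, "ry": 0, "rz": 0},
  ],
  jaw=0,
)

```text
t: 8.63
ee_pos: [0.4396, 0.2028, 0.3305]
ee_rot: [[0.0, 1.0, 0.001], [1.0, -0.0, 0.0], [0.0, 0.001, -1.0]]
contact_force: [-0.2, 0.3, 0.1]
width: 0.0001
finger_force: 0.0
```

Commanded about φ=0.8, and still no stop. I'll continue.

>>> carry_out(
  series=[
    {"dx": -4, "dy": 4, "dz": 0, "rx": 0, "ry": 0, "rz": 0},
    {"dx": -8, "dy": 7, "dz": 0, "rx": 0, "ry": 0, "rz": 0},
    {"dx": -12, "dy": 11, "dz": 0, "rx": 0, "ry": 0, "rz": 0},
    {"dx": -12, "dy": 11, "dz": 0, "rx": 0, "ry": 0, "rz": 0},
  ],
)

```text
t: 8.97
ee_pos: [0.4506, 0.1911, 0.3297]
ee_rot: [[-0.0, 1.0, 0.0], [1.0, 0.0, -0.0], [-0.0, 0.0, -1.0]]
contact_force: [-0.1, 1.0, 0.5]
width: 0.0004
finger_force: 0.1
```

```bash
python3 - <<'E'
from h import *
for n in("scene","top"):
  f=viewer.grab_frame(n)
  for o,z in(("hook_tip",.178),):
    for r in spotter.place_of(o,f)[:1]: print(n,o,round(r["score"],2),np.round(r["at"]),at_z(f,r["at"],z))
E
```

>>> carry_out(
  series=[
    {"dx": -4, "dy": 5, "dz": 0, "rx": 0, "ry": 0, "rz": 0},
    {"dx": -7, "dy": 9, "dz": 0, "rx": 0, "ry": 0, "rz": 0},
    {"dx": -10, "dy": 14, "dz": 0, "rx": 0, "ry": 0, "rz": 0},
    {"dx": -10, "dy": 14, "dz": 0, "rx": 0, "ry": 0, "rz": 0},
  ],
)

```text
t: 9.5
ee_pos: [0.4615, 0.1842, 0.3288]
ee_rot: [[-0.003, 1.0, -0.014], [1.0, 0.003, 0.006], [0.006, -0.014, -1.0]]
contact_force: [-47.2, 35.6, 15.0]
width: -0.0001
finger_force: 29.6
```

That is the stop. I'll back off, lift, and look at the arm from its -y side.

>>> carry_out(
  series=[
    {"dx": 6, "dy": -8, "dz": 0, "rx": 0, "ry": 0, "rz": 0},
    {"dx": 20, "dy": -25, "dz": 0, "rx": 0, "ry": 0, "rz": 0},
    {"dx": 20, "dy": -25, "dz": -40, "rx": 0, "ry": 0, "rz": 0},
    {"dx": 20, "dy": -25, "dz": -80, "rx": 0, "ry": 0, "rz": 0},
    {"dx": 10, "dy": -10, "dz": -110, "rx": 0, "ry": 0, "rz": 0},
    {"dx": -25, "dy": 0, "dz": -110, "rx": 0, "ry": 0, "rz": 0},
    {"dx": -60, "dy": 0, "dz": -110, "rx": 0, "ry": 0, "rz": 0},
    {"dx": -60, "dy": 0, "dz": -110, "rx": 0, "ry": 0, "rz": 0},
    {"dx": -60, "dy": 0, "dz": -110, "rx": 0, "ry": 0, "rz": 0},
  ],
  jaw=85,
)

```text
t: 10.25
ee_pos: [0.4643, 0.1203, 0.4398]
ee_rot: [[0.002, 1.0, 0.0], [1.0, -0.002, -0.0], [-0.0, 0.0, -1.0]]
contact_force: [0.4, 0.3, -0.2]
width: 0.0851
finger_force: 0.0
```

```bash
python3 - <<'E'
from h import *
s=robot.sense();print(s["ee_pos"])
f=viewer.grab_frame("wrist");cv2.imwrite("pics/w7.png",f["color"])
for o,z in(("hook_tip",.178),("hook_root",.16),("stand",0)):
    for r in spotter.place_of(o,f)[:2]: print(o,round(r["score"],2),np.round(r["at"]),at_z(f,r["at"],z))
f=viewer.grab_frame("scene")
for o,z in(("hook_tip",.178),("hook_root",.16),("stand",0)):
    for r in spotter.place_of(o,f)[:2]: print(o,round(r["score"],2),np.round(r["at"]),at_z(f,r["at"],z))
E
```

```text
[0.46434103 0.12033682 0.43984342]
hook_tip 0.68 [253. 146.] [0.4633215  0.16541787 0.178     ]
hook_root 0.92 [304.  42.] [0.50701354 0.25346675 0.16      ]
stand 0.66 [287.  72.] [0.51185505 0.25405108 0.        ]
hook_tip 0.65 [211. 156.] [0.46051818 0.15808495 0.178     ]
hook_tip 0.42 [308. 242.] [ 0.35600692 -0.33362839  0.178     ]
hook_root 0.63 [260. 238.] [ 0.29465016 -0.21379799  0.16      ]
hook_root 0.44 [340. 258.] [ 0.3823166  -0.42554275  0.16      ]
```

View pics/w7.png

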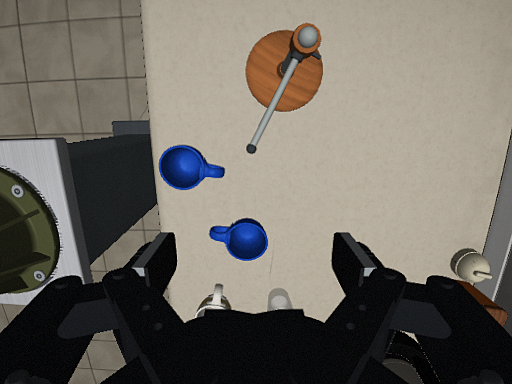

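The arm is now at its front stop: tip (251,148), direction about (-0.48,-0.88). The white cup is just visible at (213,298) with its handle pointing up the image. I'll go and hover over it.

>>> carry_out(
  series=[
    {"dx": -36, "dy": -9, "dz": 0, "rx": 0, "ry": 0, "rz": 0.05},
    {"dx": -72, "dy": -18, "dz": 0, "rx": 0, "ry": 0, "rz": 0.1},
    {"dx": -108, "dy": -27, "dz": 0, "rx": 0, "ry": 0, "rz": 0.15},
    {"dx": -144, "dy": -36, "dz": 10, "rx": 0, "ry": 0, "rz": 0.2},
    {"dx": -180, "dy": -45, "dz": 25, "rx": 0, "ry": 0, "rz": 0.25},
    {"dx": -215, "dy": -54, "dz": 45, "rx": 0, "ry": 0, "rz": 0.26},
    {"dx": -249, "dy": -60, "dz": 65, "rx": 0, "ry": 0, "rz": 0.26},
    {"dx": -249, "dy": -60, "dz": 100, "rx": 0, "ry": 0, "rz": 0.26},
    {"dx": -249, "dy": -60, "dz": 100, "rx": 0, "ry": 0, "rz": 0.26},
    {"dx": -249, "dy": -60, "dz": 100, "rx": 0, "ry": 0, "rz": 0.26},
  ],
)

```text
t: 11.48
ee_pos: [0.4044, -0.1271, 0.3394]
ee_rot: [[0.256, 0.967, -0.003], [0.967, -0.256, 0.001], [0.001, -0.003, -1.0]]
contact_force: [0.0, 0.2, 1.2]
width: 0.085
finger_force: 0.0
```

```bash
python3 - <<'E'
from h import *
np.set_printoptions(precision=4,suppress=True)
s=robot.sense();R=np.array(s["ee_rot"]);p=np.array(s["ee_pos"]);print(p,s["joints"])
f=viewer.grab_frame("wrist");cv2.imwrite("pics/w8.png",f["color"])
for o,z in(("cup_eye",.031),("cup",0)):
    for r in spotter.place_of(o,f)[:3]:
        w=at_z(f,r["at"],z);print(o,round(r["score"],2),np.round(r["at"]),w,"tool",R.T@(w-p))
for r in spotter.outline_of("cup",f)[:3]:
    print(r["score"],r["rect"],r["region"].sum())
E
```

```text
[ 0.4044 -0.1271  0.3394] [-0.391   0.0901  1.9343  0.0002  1.1201 -0.1318]
cup_eye 0.96 [223.  42.] [0.4124 0.0151 0.031 ] tool [ 0.1393 -0.0278  0.3086]
cup_eye 0.7 [240. 159.] [ 0.398  -0.0988  0.031 ] tool [ 0.0255 -0.0125  0.3085]
cup 0.77 [254.  43.] [0.4425 0.0134 0.    ] tool [0.1454 0.0018 0.3395]
cup 0.67 [248. 174.] [ 0.3994 -0.1228  0.    ] tool [ 0.0026 -0.0049  0.3395]
0.71 [205.0, 0.0, 300.7, 70.4] 4767
0.63 [218.6, 139.7, 279.1, 226.3] 3244
```

View pics/w8.png

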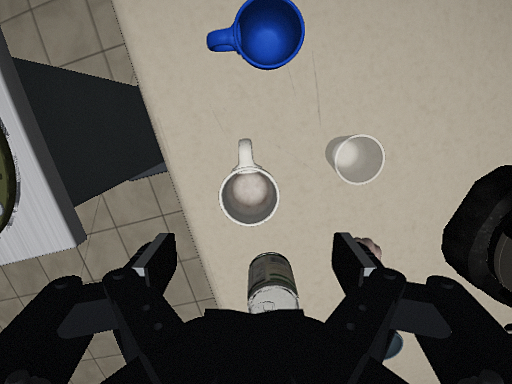

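White cup: rim centre at about (249,197), handle end at about (246,142). The glass is at (356,159), and the tin is at (272,280), below the gripper. Next come the exact offset and the clearances.

```bash
python3 - <<'E'
from h import *
np.set_printoptions(precision=4,suppress=True)
s=robot.sense();R=np.array(s["ee_rot"]);p=np.array(s["ee_pos"])
f=viewer.grab_frame("wrist")
reg=[r for r in spotter.outline_of("cup",f) if 150<(r["rect"][1]+r["rect"][3])/2<220][0]["region"]
c=max(cv2.findContours(reg.astype(np.uint8),0,1)[0],key=cv2.contourArea)[:,0]
pts=np.array([R.T@(at_z(f,q,.049)-p) for q in c])[:,:2]*1000
low=pts[pts[:,0]<np.percentile(pts[:,0],60)]
from scipy.optimize import least_squares
sol=least_squares(lambda v:np.hypot(*(pts[pts[:,0]<12]-v[:2]).T)-v[2],[0,0,31],loss="soft_l1");print("rim c,r",sol.x)
print("bbox",pts.min(0),pts.max(0))
h=pts[pts[:,0]>sol.x[0]+40];print("handle mean",h.mean(0), "extent",h.min(0),h.max(0))
for o in("glass","tin"):
    for r in spotter.place_of(o,f)[:1]: print(o,r["score"],1000*(R.T@(at_z(f,r["at"],0)-p)))
    for r in spotter.outline_of(o,f)[:1]: print(o,r["rect"])
E
```

```text
rim c,r [-11.6129  -7.9279  30.8117]
bbox [-42.6555 -38.4407] [47.2291 22.5413]
handle mean [ 39.1813 -11.003 ] extent [ 28.6587 -16.906 ] [47.2291 -4.0464]
glass 0.74 [ 31.7373  96.4649 341.6021]
glass [326.5, 134.4, 384.3, 181.5]
tin 0.84 [-127.9427   17.7651  341.4499]
tin [244.4, 251.6, 296.6, 315.1]
```

>>> carry_out(
  series=[
    {"dx": -12, "dy": -8, "dz": 0, "rx": 0, "ry": 0, "rz": -0.06},
    {"dx": -12, "dy": -8, "dz": 30, "rx": 0, "ry": 0, "rz": -0.06},
    {"dx": -12, "dy": -8, "dz": 60, "rx": 0, "ry": 0, "rz": -0.06},
    {"dx": -12, "dy": -8, "dz": 90, "rx": 0, "ry": 0, "rz": -0.06},
    {"dx": -12, "dy": -8, "dz": 120, "rx": 0, "ry": 0, "rz": -0.06},
    {"dx": -12, "dy": -8, "dz": 149, "rx": 0, "ry": 0, "rz": -0.06},
    {"dx": -12, "dy": -8, "dz": 149, "rx": 0, "ry": 0, "rz": -0.06},
    {"dx": -12, "dy": -8, "dz": 149, "rx": 0, "ry": 0, "rz": -0.06},
  ],
)

```text
t: 12.65
ee_pos: [0.3935, -0.1369, 0.1905]
ee_rot: [[0.198, 0.98, -0.002], [0.98, -0.198, 0.001], [0.001, -0.003, -1.0]]
contact_force: [0.7, 0.3, 0.3]
width: 0.0849
finger_force: 0.0
```

>>> carry_out(
  series=[
    {"dx": 0, "dy": 0, "dz": 0, "rx": 0, "ry": 0, "rz": 0},
    {"dx": 0, "dy": 0, "dz": 0, "rx": 0, "ry": 0, "rz": 0},
    {"dx": 0, "dy": 0, "dz": 0, "rx": 0, "ry": 0, "rz": 0},
    {"dx": 0, "dy": 0, "dz": 0, "rx": 0, "ry": 0, "rz": 0},
    {"dx": 0, "dy": 0, "dz": 0, "rx": 0, "ry": 0, "rz": 0},
    {"dx": 0, "dy": 0, "dz": 0, "rx": 0, "ry": 0, "rz": 0},
    {"dx": 0, "dy": 0, "dz": 0, "rx": 0, "ry": 0, "rz": 0},
    {"dx": 0, "dy": 0, "dz": 0, "rx": 0, "ry": 0, "rz": 0},
  ],
  jaw=45,
  newtons=40,
)

```text
t: 13.32
ee_pos: [0.3939, -0.1371, 0.1927]
ee_rot: [[0.198, 0.98, 0.003], [0.98, -0.198, -0.001], [-0.001, 0.003, -1.0]]
contact_force: [-3.9, 0.2, 13.7]
width: 0.0596
finger_force: 39.9
```

>>> carry_out(
  series=[
    {"dx": 0, "dy": 0, "dz": -20, "rx": 0, "ry": 0, "rz": 0},
    {"dx": 0, "dy": 0, "dz": -50, "rx": 0, "ry": 0, "rz": 0},
    {"dx": 0, "dy": 0, "dz": -85, "rx": 0, "ry": 0, "rz": 0},
    {"dx": 0, "dy": 0, "dz": -120, "rx": 0, "ry": 0, "rz": 0},
    {"dx": 15, "dy": 2, "dz": -150, "rx": 0, "ry": 0, "rz": -0.1},
    {"dx": 40, "dy": 5, "dz": -157, "rx": 0, "ry": 0, "rz": -0.2},
    {"dx": 65, "dy": 8, "dz": -157, "rx": 0, "ry": 0, "rz": -0.32},
    {"dx": 90, "dy": 11, "dz": -157, "rx": 0, "ry": 0, "rz": -0.44},
    {"dx": 115, "dy": 14, "dz": -157, "rx": 0, "ry": 0, "rz": -0.56},
    {"dx": 140, "dy": 18, "dz": -157, "rx": 0, "ry": 0, "rz": -0.68},
    {"dx": 165, "dy": 21, "dz": -157, "rx": 0, "ry": 0, "rz": -0.8},
    {"dx": 190, "dy": 25, "dz": -157, "rx": 0, "ry": 0, "rz": -0.92},
    {"dx": 215, "dy": 28, "dz": -157, "rx": 0, "ry": 0, "rz": -1.04},
    {"dx": 241, "dy": 31, "dz": -157, "rx": 0, "ry": 0, "rz": -1.16},
    {"dx": 241, "dy": 31, "dz": -157, "rx": 0, "ry": 0, "rz": -1.29},
    {"dx": 241, "dy": 31, "dz": -157, "rx": 0, "ry": 0, "rz": -1.29},
    {"dx": 241, "dy": 31, "dz": -157, "rx": 0, "ry": 0, "rz": -1.29},
  ],
)

```text
t: 14.73
ee_pos: [0.4712, 0.0932, 0.3485]
ee_rot: [[-0.886, 0.464, 0.001], [0.464, 0.886, 0.0], [-0.001, 0.001, -1.0]]
contact_force: [-1.3, -0.4, -2.0]
width: 0.0595
finger_force: 44.2
```

```bash
python3 - <<'E'
from h import *
np.set_printoptions(precision=4,suppress=True)
s=robot.sense();R=np.array(s["ee_rot"]);p=np.array(s["ee_pos"]);print(p,R[:,0],s["joints"])
f=viewer.grab_frame("wrist");cv2.imwrite("pics/w9.png",f["color"])
for o,z in(("cup_eye",p[2]-.162),("hook_tip",.178),("hook_root",.16)):
    for r in spotter.place_of(o,f)[:2]:
        w=at_z(f,r["at"],z);print(o,round(r["score"],2),np.round(r["at"],1),w,"tool",1000*(R.T@(w-p)))
E
```

```text
[0.4712 0.0932 0.3485] [-0.8856  0.4644 -0.001 ] [ 0.1189  0.2024  1.7808 -0.0001  1.1574 -0.9689]
cup_eye 0.82 [241.8 117.3] [0.4086 0.1195 0.1865] tool [ 67.825   -5.8821 161.9324]
cup_eye 0.79 [166.7 167.4] [0.4122 0.0745 0.1865] tool [ 43.721  -44.0581 161.9354]
hook_tip 0.78 [358.1 168.1] [0.4605 0.1619 0.178 ] tool [ 41.5321  55.8091 170.5232]
hook_root 0.74 [499.9 165.2] [0.508  0.2506 0.16  ] tool [ 40.6622 156.4012 188.5766]
```

View pics/w9.png

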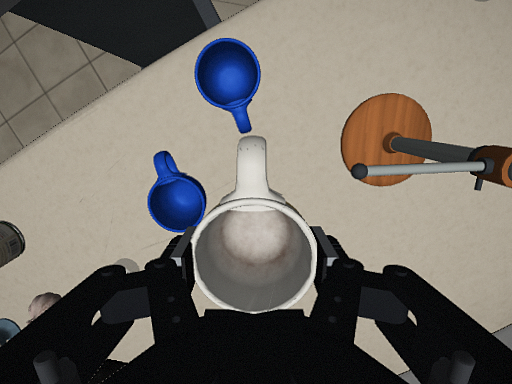

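The white cup is held level with its handle centred at column ~252 (its end at row 138). The rod tip is at (359,171) and points straight at the handle hole laterally. I'll approach to just short of the tip and measure again.

>>> carry_out(
  series=[
    {"dx": 0, "dy": 15, "dz": 4, "rx": 0, "ry": 0, "rz": 0},
    {"dx": 0, "dy": 30, "dz": 8, "rx": 0, "ry": 0, "rz": 0},
    {"dx": 0, "dy": 34, "dz": 8, "rx": 0, "ry": 0, "rz": 0},
    {"dx": 0, "dy": 34, "dz": 8, "rx": 0, "ry": 0, "rz": 0},
    {"dx": 0, "dy": 34, "dz": 8, "rx": 0, "ry": 0, "rz": 0},
  ],
)

```text
t: 15.35
ee_pos: [0.4871, 0.123, 0.3398]
ee_rot: [[-0.887, 0.462, -0.0], [0.462, 0.887, -0.0], [0.0, -0.0, -1.0]]
contact_force: [-0.9, 1.3, -1.3]
width: 0.0592
finger_force: 44.3
```

```bash
python3 - <<'E'
from h import *
np.set_printoptions(precision=4,suppress=True)
s=robot.sense();R=np.array(s["ee_rot"]);p=np.array(s["ee_pos"]);print(p,R[:,0],R[:,2])
f=viewer.grab_frame("wrist");cv2.imwrite("pics/w10.png",f["color"])
for o,z in(("cup_eye",p[2]-.162),("hook_tip",.178),("hook_root",.16)):
    for r in spotter.place_of(o,f)[:3]:
        w=at_z(f,r["at"],z);print(o,round(r["score"],2),np.round(r["at"],1),w,"tool",1000*(R.T@(w-p)))
for o in ("cup","hook_arm"):
  for r in spotter.outline_of(o,f)[:3]: print(o,r["score"],r["rect"])
g=f["color"].astype(int);m=(g.min(2)>140)&(g.max(2)-g.min(2)<25)
for row in range(128,205,8): 
    c=np.flatnonzero(m[row,215:300])+215; print(row,c.min() if len(c) else None,c.max() if len(c) else None)
# scene-camera check of the heights
f=viewer.grab_frame("scene")
print("exp tip px",proj(f,np.array([.4620,.1635,.178])),"exp eye px",proj(f,p+R@np.array([.0415,-.001,.162])))
for o in("cup_eye","hook_tip"):
    for r in spotter.place_of(o,f)[:3]: print(o,round(r["score"],2),np.round(r["at"],1))
E
```

```text
[0.4871 0.123  0.3398] [-0.8868  0.4622  0.0001] [-0.0002 -0.0002 -1.    ]
cup_eye 0.97 [247.9 171. ] [0.4486 0.1396 0.1778] tool [ 41.7458  -2.9778 162.005 ]
cup_eye 0.78 [211.7 118.2] [0.4177 0.1363 0.1778] tool [ 67.6064 -20.1777 162.012 ]
cup_eye 0.6 [131.2 167.7] [0.4195 0.0879 0.1778] tool [ 43.6752 -62.3492 162.0205]
hook_tip 0.69 [299.6 174.6] [0.4623 0.162  0.178 ] tool [ 39.9105  23.1703 161.7533]
hook_root 0.74 [459.3 166.3] [0.5067 0.2501 0.16  ] tool [ 41.3216 121.7957 179.728 ]
cup 0.88 [157.0, 38.1, 224.0, 133.7]
cup 0.83 [110.6, 149.0, 172.6, 236.5]
cup 0.73 [194.3, 135.8, 315.8, 314.5]
hook_arm 0.83 [289.7, 144.3, 503.7, 191.9]
128 224 299
136 220 299
144 215 299
152 219 299
160 216 298
168 215 290
176 215 282
184 216 296
192 220 299
200 217 296
exp tip px [210.6479 155.0223] exp eye px [212.5    159.0755]
cup_eye 0.86 [211.5 200.8]
cup_eye 0.72 [231.8 208.7]
cup_eye 0.6 [367.1 314.7]
hook_tip 0.41 [214.1 152.6]
```

```bash
python3 - <<'E'
from h import *
np.set_printoptions(precision=1,suppress=True)
s=robot.sense();R=np.array(s["ee_rot"]);p=np.array(s["ee_pos"])
g=cv2.imread("pics/w10.png").astype(int);f=viewer.grab_frame("wrist")
m=(g.max(2)<90).astype(np.uint8)[150:200,280:325]
n,l,st,ce=cv2.connectedComponentsWithStats(m)
for i in range(1,n):
    if st[i,4]>20:
        c=ce[i]+[280,150];print("ball",c,st[i],1000*(R.T@(at_z(f,c,.178)-p)))
gray=g.mean(2)[:,330]; print(gray[155:195].astype(int))
print(g.mean(2)[150:200:2,240:262:4].astype(int).tolist())
E
```

```text
ball [316.1 157. ] [34  0  6 15 21] [ 49.   31.1 161.7]
ball [299.7 174.2] [ 12  16  16  17 233] [ 40.3  23.3 161.7]
[101 101  99 104 105 101 103 103 100 101 107 106  86  93 123 145 153 162
 164 168 162 158 138 123 162 184 180 178 174 177 175 174 173 174 175 171
 173 173 170 170]
[[173, 185, 189, 194, 189, 186], [184, 192, 195, 198, 197, 191], [189, 195, 200, 201, 198, 195], [195, 200, 208, 207, 201, 196], [196, 205, 209, 210, 207, 201], [199, 209, 213, 211, 210, 203], [204, 212, 216, 216, 212, 207], [208, 212, 220, 221, 217, 210], [208, 212, 219, 218, 218, 211], [207, 214, 222, 221, 219, 212], [207, 214, 220, 222, 219, 213], [208, 214, 221, 220, 218, 213], [209, 219, 221, 218, 218, 214], [210, 215, 221, 220, 218, 212], [207, 216, 220, 221, 217, 214], [205, 216, 221, 220, 219, 210], [206, 215, 220, 217, 216, 212], [207, 212, 216, 218, 216, 211], [206, 211, 216, 216, 214, 212], [209, 211, 217, 214, 210, 212], [211, 212, 215, 217, 216, 211], [214, 215, 219, 218, 218, 215], [216, 216, 221, 221, 219, 214], [219, 221, 226, 229, 226, 220], [167, 109, 118, 126, 126, 110]]
```

>>> carry_out(
  series=[
    {"dx": -1, "dy": 6, "dz": 0, "rx": 0, "ry": 0, "rz": 0},
    {"dx": -1, "dy": 11, "dz": 0, "rx": 0, "ry": 0, "rz": 0},
    {"dx": -1, "dy": 16, "dz": 0, "rx": 0, "ry": 0, "rz": 0},
    {"dx": -1, "dy": 21, "dz": 0, "rx": 0, "ry": 0, "rz": 0},
    {"dx": -1, "dy": 26, "dz": 0.5, "rx": 0, "ry": 0, "rz": 0},
    {"dx": -1, "dy": 31, "dz": 1.5, "rx": 0, "ry": 0, "rz": 0},
    {"dx": -1, "dy": 36, "dz": 2.5, "rx": 0, "ry": 0, "rz": 0},
    {"dx": -1, "dy": 36, "dz": 2.5, "rx": 0, "ry": 0, "rz": 0},
  ],
)

```text
t: 16.52
ee_pos: [0.505, 0.1556, 0.3368]
ee_rot: [[-0.887, 0.461, -0.0], [0.461, 0.887, 0.0], [0.0, -0.0, -1.0]]
contact_force: [-0.5, 0.6, -1.6]
width: 0.0593
finger_force: 44.3
```

```bash
python3 - <<'E'
from h import *
np.set_printoptions(precision=1,suppress=True)
s=robot.sense();R=np.array(s["ee_rot"]);p=np.array(s["ee_pos"]);print(s["contact_force"],s["ft_torque"])
f=viewer.grab_frame("wrist");cv2.imwrite("pics/w11.png",f["color"])
for o,z in(("cup_eye",p[2]-.162),("hook_tip",.178),("hook_root",.16)):
    for r in spotter.place_of(o,f)[:1]:
        w=at_z(f,r["at"],z);print(o,round(r["score"],2),np.round(r["at"],1),1000*w,"tool",1000*(R.T@(w-p)))
for o in ("hook_arm",):
  for r in spotter.outline_of(o,f)[:3]: print(o,r["score"],r["rect"])
# rod pixels either side of handle: brightness rows
for c in (215,222,228,234,275,285,300): print(c,f["color"].astype(int).max(2)[155:195:2,c])
E
```

```text
[-0.5  0.6 -1.6] [ 0.  -0.1  0. ]
cup_eye 0.98 [172.  118.6] [426.5 151.3 174.8] tool [ 67.6 -40.  162. ]
hook_tip 0.76 [223.3 175.8] [462.2 160.  178. ] tool [ 40.  -15.8 158.9]
hook_root 0.62 [405.8 169. ] [509.2 250.4 160. ] tool [ 39.9  86.1 176.8]
hook_arm 0.7 [217.0, 142.8, 443.2, 192.8]
215 [191 187 189 187 186 190 191 192 197 199 199 191 193 189 191 190 188 189
 186 191]
222 [186 190 186 187 188 160  33  54  61  67  67  64  58  38 183 186 188 190
 185 187]
228 [185 190 189 189 191 109  37  51  57  65  63  63  54  41 192 194 193 189
 193 165]
234 [189 192 190 191 194 192 150 119 163 184 184 167 122 198 194 194 192 161
 135 190]
275 [192 192 191 190 185 198 103 154 172 176 163 120 192 190 191 190 192 194
 127  83]
285 [130 102  97 123 200 169 119 158 173 173 157 114 194 189 191 190 196 193
 190 189]
300 [168 163 160 163 165 102 136 167 172 171 149 137 123 196 190 193 189 189
 190 188]
```

The ball now shows at columns 217–230, past the handle, with no contact force, so the rod is through the hole. I'll slide further in.

>>> carry_out(
  series=[
    {"dx": 0, "dy": 6, "dz": 1, "rx": 0, "ry": 0, "rz": 0},
    {"dx": 0, "dy": 12, "dz": 2, "rx": 0, "ry": 0, "rz": 0},
    {"dx": 0, "dy": 18, "dz": 3, "rx": 0, "ry": 0, "rz": 0},
    {"dx": 0, "dy": 24, "dz": 4, "rx": 0, "ry": 0, "rz": 0},
    {"dx": 0, "dy": 29, "dz": 5, "rx": 0, "ry": 0, "rz": 0},
    {"dx": 0, "dy": 34, "dz": 5.5, "rx": 0, "ry": 0, "rz": 0},
    {"dx": 0, "dy": 34, "dz": 5.5, "rx": 0, "ry": 0, "rz": 0},
    {"dx": 0, "dy": 34, "dz": 5.5, "rx": 0, "ry": 0, "rz": 0},
  ],
)

```text
t: 17.43
ee_pos: [0.5204, 0.1853, 0.3315]
ee_rot: [[-0.887, 0.461, -0.0], [0.461, 0.887, -0.0], [0.0, -0.0, -1.0]]
contact_force: [-0.8, 0.2, -1.2]
width: 0.0589
finger_force: 44.3
```

>>> carry_out(
  series=[
    {"dx": 0, "dy": 0, "dz": 2, "rx": 0, "ry": 0, "rz": 0},
    {"dx": 0, "dy": 0, "dz": 4, "rx": 0, "ry": 0, "rz": 0},
    {"dx": 0, "dy": 0, "dz": 5, "rx": 0, "ry": 0, "rz": 0},
    {"dx": 0, "dy": 0, "dz": 5, "rx": 0, "ry": 0, "rz": 0},
  ],
)

```text
t: 17.77
ee_pos: [0.5203, 0.1849, 0.3264]
ee_rot: [[-0.887, 0.462, -0.0], [0.462, 0.887, -0.0], [0.0, -0.0, -1.0]]
contact_force: [0.7, -0.3, -1.6]
width: 0.0591
finger_force: 44.3
```

>>> carry_out(
  series=[
    {"dx": 0, "dy": 0, "dz": 1, "rx": 0, "ry": 0, "rz": 0},
    {"dx": 0, "dy": 0, "dz": 2, "rx": 0, "ry": 0, "rz": 0},
    {"dx": 0, "dy": 0, "dz": 2, "rx": 0, "ry": 0, "rz": 0},
  ],
)

```text
t: 18.02
ee_pos: [0.5204, 0.185, 0.3246]
ee_rot: [[-0.887, 0.462, -0.0], [0.462, 0.887, 0.0], [0.0, -0.0, -1.0]]
contact_force: [0.7, -0.6, -1.6]
width: 0.0593
finger_force: 44.3
```

>>> carry_out(
  series=[
    {"dx": 0, "dy": 0, "dz": 1, "rx": 0, "ry": 0, "rz": 0},
    {"dx": 0, "dy": 0, "dz": 2, "rx": 0, "ry": 0, "rz": 0},
    {"dx": 0, "dy": 0, "dz": 2, "rx": 0, "ry": 0, "rz": 0},
    {"dx": 0, "dy": 0, "dz": 2, "rx": 0, "ry": 0, "rz": 0},
  ],
)

```text
t: 18.35
ee_pos: [0.5205, 0.185, 0.3231]
ee_rot: [[-0.887, 0.462, 0.001], [0.462, 0.887, 0.0], [-0.001, 0.001, -1.0]]
contact_force: [1.2, -0.8, 4.5]
width: 0.0594
finger_force: 44.8
```

```bash
python3 - <<'E'
from h import *
np.set_printoptions(precision=1,suppress=True)
s=robot.sense();R=np.array(s["ee_rot"]);p=np.array(s["ee_pos"]);print(s["contact_force"],s["ft_torque"])
f=viewer.grab_frame("wrist");cv2.imwrite("pics/w12.png",f["color"])
for o,z in(("hook_tip",.178),("hook_root",.16)):
    for r in spotter.place_of(o,f)[:1]:
        w=at_z(f,r["at"],z);print(o,round(r["score"],2),np.round(r["at"],1),1000*w,"tool",1000*(R.T@(w-p)))
g=f["color"].astype(int).max(2)
print(g[150:200:2,226:282:4])
E
```

```text
[ 1.2 -0.8  4.5] [0.  0.2 0. ]
hook_tip 0.95 [145.1 179.9] [461.5 161.3 178. ] tool [ 41.4 -48.4 145. ]
hook_root 0.57 [358.1 171.5] [508.5 251.6 160. ] tool [ 41.5  53.5 163.1]
[[185 182 186 171 188 184 194 197 190 177 122 160 150 160]
 [182 184 186 178 193 198 196 197 194 187 120 160 145 163]
 [181 185 185 189 200 202 205 205 201 192 120 160 146 160]
 [183 181 184 190 202 204 209 209 205 194 120 157 150 156]
 [183 185 186 197 203 210 211 210 206 200 118 157 146 160]
 [185 180 185 202 207 213 214 215 209 204 124 159 146 159]
 [184 184 188 205 211 217 218 219 212 204 121 159 146 159]
 [186 184 187 206 213 220 222 220 215 205 119 156 148 156]
 [184 186 186 210 215 220 223 224 215 210 119 161 149 161]
 [188 192 197 211 214 219 222 223 218 212  91  91  91  90]
 [ 98  99  86 211 218 221 223 223 219 213  99 127 130 137]
 [129 132 139 210 215 220 222 221 220 212 123 159 158 158]
 [158 162 164 209 215 218 224 222 217 212 109 168 166 168]
 [168 170 170 209 217 218 220 224 216 208 122 169 170 168]
 [168 170 171 208 215 219 224 224 216 207 105 151 152 147]
 [154 151 151 208 214 221 222 223 216 207 114 117 104 113]
 [115 111 117 202 213 220 222 222 215 211 157 191 128 131]
 [188 188 193 191 213 217 219 220 214 212 191 183 179 122]
 [180 184 192 194 210 216 217 219 213 212 196 189 184 154]
 [183 185 173 194 211 217 217 216 214 211 197 111 190 186]
 [184 189  96 206 209 218 219 217 215 214 209  90 106 190]
 [189 102 142 211 215 219 220 220 216 213 209 127 113 102]
 [126 116 193 210 219 218 221 222 217 216 204 172 103 111]
 [ 85 161 200 215 219 223 222 222 221 218 209 197 146 101]
 [133 190 207 226 233 205 170 170 196 234 224 204 180 139]]
```

The handle's top bar is resting on the rod, with 4.5 N upward. Releasing the cup.

>>> carry_out(
  series=[
    {"dx": 0, "dy": 0, "dz": -1, "rx": 0, "ry": 0, "rz": 0},
    {"dx": 0, "dy": 0, "dz": -1, "rx": 0, "ry": 0, "rz": 0},
    {"dx": 0, "dy": 0, "dz": -1, "rx": 0, "ry": 0, "rz": 0},
    {"dx": 0, "dy": 0, "dz": -1, "rx": 0, "ry": 0, "rz": 0},
    {"dx": 0, "dy": 0, "dz": -1, "rx": 0, "ry": 0, "rz": 0},
    {"dx": 0, "dy": 0, "dz": -1, "rx": 0, "ry": 0, "rz": 0},
    {"dx": 0, "dy": 0, "dz": -15, "rx": 0, "ry": 0, "rz": 0},
    {"dx": 0, "dy": 0, "dz": -40, "rx": 0, "ry": 0, "rz": 0},
    {"dx": 0, "dy": 0, "dz": -75, "rx": 0, "ry": 0, "rz": 0},
    {"dx": 0, "dy": 0, "dz": -110, "rx": 0, "ry": 0, "rz": 0},
    {"dx": 0, "dy": 0, "dz": -110, "rx": 0, "ry": 0, "rz": 0},
  ],
  jaw=85,
)

```text
t: 19.42
ee_pos: [0.5204, 0.1851, 0.4396]
ee_rot: [[-0.887, 0.461, 0.01], [0.462, 0.887, 0.003], [-0.007, 0.007, -1.0]]
contact_force: [-0.0, -0.5, 1.3]
width: 0.0852
finger_force: 0.0
```

```bash
python3 - <<'E'
from h import *
np.set_printoptions(precision=1,suppress=True)
s=robot.sense();R=np.array(s["ee_rot"]);p=np.array(s["ee_pos"])
for n in("wrist","scene"):
  f=viewer.grab_frame(n);cv2.imwrite(f"pics/{n}13.png",f["color"])
  for o,z in(("hook_tip",.178),("hook_root",.16),("cup_eye",.163)):
    for r in spotter.place_of(o,f)[:2]:
        w=at_z(f,r["at"],z);print(n,o,round(r["score"],2),np.round(r["at"],1),1000*w)
  for r in spotter.outline_of("cup",f)[:4]:
    col=f["color"][r["region"]].mean(0); print(n,"cup",round(r["score"],2),r["rect"],col)
E
```

```text
wrist hook_tip 0.9 [196.5 145.7] [458.9 163.1 178. ]
wrist hook_root 0.93 [308.6 147.1] [506.2 248.4 160. ]
wrist cup_eye 0.83 [113.2 154.8] [428.9  87.6 163. ]
wrist cup_eye 0.78 [251.3 145.6] [480.5 203.  163. ]
wrist cup 0.83 [128.3, 57.6, 176.3, 126.1] [102.6  39.2  14.3]
wrist cup 0.76 [221.7, 120.8, 280.9, 174.6] [137.8 148.9 152.4]
wrist cup 0.56 [96.8, 137.3, 140.5, 203.9] [98.2 37.6 14. ]
wrist cup 0.49 [0.0, 202.5, 9.3, 227.9] [38.7 42.1 42.2]
scene hook_tip 0.63 [212.5 154.4] [469.  161.3 178. ]
scene hook_tip 0.4 [200.1 159.7] [418.2 170.9 178. ]
scene hook_root 0.61 [199.4 144.3] [497.9 264.5 160. ]
scene hook_root 0.57 [305.5 241. ] [ 369.9 -318.9  160. ]
scene cup_eye 0.76 [368.3 313.6] [ 281.1 -564.   163. ]
scene cup_eye 0.75 [235.6 209. ] [331.2 -83.1 163. ]
scene cup 0.86 [193.4, 195.4, 218.0, 215.7] [174.6 108.1  96.2]
scene cup 0.7 [201.3, 147.0, 217.7, 169.6] [179.7 204.2 219.1]
scene cup 0.57 [351.3, 288.2, 377.5, 319.3] [189.   89.5  51.2]
scene cup 0.52 [230.2, 198.6, 250.9, 216.1] [184.5 116.  103.7]
```

The white cup now straddles the rod with its eye about 45 mm inboard of the tip. Next I'll place the closed fingers beside the ball on the -y side, clear of the cup.

>>> carry_out(
  series=[
    {"dx": 4, "dy": -20, "dz": 0, "rx": 0, "ry": 0, "rz": 0},
    {"dx": 10, "dy": -45, "dz": 0, "rx": 0, "ry": 0, "rz": 0},
    {"dx": 10, "dy": -50, "dz": 0, "rx": 0, "ry": 0, "rz": 0},
    {"dx": 10, "dy": -50, "dz": 0, "rx": 0, "ry": 0, "rz": 0},
    {"dx": 10, "dy": -50, "dz": 0, "rx": 0, "ry": 0, "rz": 0},
    {"dx": 10, "dy": -50, "dz": 0, "rx": 0, "ry": 0, "rz": 0},
    {"dx": 10, "dy": -50, "dz": 0, "rx": 0, "ry": 0, "rz": 0},
    {"dx": 10, "dy": -50, "dz": 0, "rx": 0, "ry": 0, "rz": 0},
    {"dx": 10, "dy": -50, "dz": 0, "rx": 0, "ry": 0, "rz": 0},
    {"dx": 10, "dy": -50, "dz": 0, "rx": 0, "ry": 0, "rz": 0},
    {"dx": 10, "dy": -50, "dz": 30, "rx": 0, "ry": 0, "rz": 0},
    {"dx": 10, "dy": -50, "dz": 60, "rx": 0, "ry": 0, "rz": 0},
    {"dx": 10, "dy": -50, "dz": 85, "rx": 0, "ry": 0, "rz": 0},
    {"dx": 10, "dy": -50, "dz": 100, "rx": 0, "ry": 0, "rz": 0},
    {"dx": 10, "dy": -50, "dz": 100, "rx": 0, "ry": 0, "rz": 0},
    {"dx": 10, "dy": -50, "dz": 100, "rx": 0, "ry": 0, "rz": 0},
  ],
  jaw=0,
)

```text
t: 21.25
ee_pos: [0.4886, 0.1454, 0.3328]
ee_rot: [[-0.887, 0.462, -0.001], [0.462, 0.887, -0.0], [0.001, -0.001, -1.0]]
contact_force: [0.3, -0.0, 0.5]
width: 0.0
finger_force: 0.0
```

```bash
cat > arc.py <<'E'
from h import *
import sys,json
# rows following the arc: from finger pose at phi0 to phi1, offset c mm, in tool axes of the commanded (planned) pose a
root=np.array([509.5,254.])
def pos(ph,c,r=106): return root+r*np.array([-np.cos(ph),-np.sin(ph)])+c*np.array([np.sin(ph),-np.cos(ph)])
def rows(p0,yaw0,phis,cs):
    for ph,c in zip(phis,cs):
        d=pos(ph,c)-p0; x=np.array([np.cos(yaw0),np.sin(yaw0)]); y=np.array([np.sin(yaw0),-np.cos(yaw0)])
        print(round(ph,3),"dx %.0f dy %.0f rz %.3f"%(d@x,d@y,-(ph+np.pi/2-yaw0)))
E
python3 - <<'E'
from arc import *
s=robot.sense();R=np.array(s["ee_rot"]);p=np.array(s["ee_pos"])*1000;yaw=np.arctan2(R[1,0],R[0,0]);print(p,yaw,s["contact_force"])
n=20;t=np.arange(1,n+1)
rows(p[:2],yaw,1.09-np.clip(t-4,0,None)*.035,np.where(t<4,30-5*t,15))
E
```

```text
[488.6083006  145.36969194 332.77607245] 2.661786082921605 [ 0.28433147 -0.02787941  0.5010423 ]
1.09 dx 7 dy -0 rz 0.001
1.09 dx 12 dy -0 rz 0.001
1.09 dx 17 dy -0 rz 0.001
1.09 dx 17 dy -0 rz 0.001
1.055 dx 20 dy -0 rz 0.036
1.02 dx 24 dy -1 rz 0.071
0.985 dx 28 dy -1 rz 0.106
0.95 dx 32 dy -1 rz 0.141
0.915 dx 35 dy -1 rz 0.176
0.88 dx 39 dy -1 rz 0.211
0.845 dx 43 dy -0 rz 0.246
0.81 dx 47 dy 0 rz 0.281
0.775 dx 50 dy 1 rz 0.316
0.74 dx 54 dy 1 rz 0.351
0.705 dx 58 dy 2 rz 0.386
0.67 dx 61 dy 3 rz 0.421
0.635 dx 65 dy 4 rz 0.456
0.6 dx 68 dy 5 rz 0.491
0.565 dx 72 dy 7 rz 0.526
0.53 dx 75 dy 8 rz 0.561
```

>>> carry_out(
  series=[
    {"dx": 5, "dy": 0, "dz": -5, "rx": 0, "ry": 0, "rz": 0},
    {"dx": 10, "dy": 0, "dz": -5, "rx": 0, "ry": 0, "rz": 0},
    {"dx": 13, "dy": 0, "dz": -5, "rx": 0, "ry": 0, "rz": 0},
    {"dx": 17, "dy": 0, "dz": -5, "rx": 0, "ry": 0, "rz": 0},
    {"dx": 20, "dy": 0, "dz": -5, "rx": 0, "ry": 0, "rz": 0.036},
    {"dx": 24, "dy": -1, "dz": -5, "rx": 0, "ry": 0, "rz": 0.071},
    {"dx": 28, "dy": -1, "dz": -5, "rx": 0, "ry": 0, "rz": 0.106},
    {"dx": 32, "dy": -1, "dz": -5, "rx": 0, "ry": 0, "rz": 0.141},
    {"dx": 35, "dy": -1, "dz": -5, "rx": 0, "ry": 0, "rz": 0.176},
    {"dx": 39, "dy": -1, "dz": -5, "rx": 0, "ry": 0, "rz": 0.211},
    {"dx": 43, "dy": 0, "dz": -5, "rx": 0, "ry": 0, "rz": 0.246},
    {"dx": 47, "dy": 0, "dz": -5, "rx": 0, "ry": 0, "rz": 0.281},
    {"dx": 50, "dy": 1, "dz": -5, "rx": 0, "ry": 0, "rz": 0.316},
    {"dx": 54, "dy": 1, "dz": -5, "rx": 0, "ry": 0, "rz": 0.351},
    {"dx": 58, "dy": 2, "dz": -5, "rx": 0, "ry": 0, "rz": 0.386},
    {"dx": 61, "dy": 3, "dz": -5, "rx": 0, "ry": 0, "rz": 0.421},
    {"dx": 65, "dy": 4, "dz": -5, "rx": 0, "ry": 0, "rz": 0.456},
    {"dx": 68, "dy": 5, "dz": -5, "rx": 0, "ry": 0, "rz": 0.491},
    {"dx": 72, "dy": 7, "dz": -5, "rx": 0, "ry": 0, "rz": 0.526},
    {"dx": 75, "dy": 8, "dz": -5, "rx": 0, "ry": 0, "rz": 0.561},
  ],
)

```text
t: 22.92
ee_pos: [0.4252, 0.1873, 0.3381]
ee_rot: [[-0.504, 0.864, 0.001], [0.864, 0.504, 0.0], [-0.0, 0.001, -1.0]]
contact_force: [1.4, -0.8, 0.0]
width: 0.0001
finger_force: 0.6
```

```bash
python3 - <<'E'
from arc import *
s=robot.sense();R=np.array(s["ee_rot"]);p=np.array(s["ee_pos"])*1000;yaw=np.arctan2(R[1,0],R[0,0]);print(p,yaw,s["contact_force"])
for n in ("scene","wrist"):
  f=viewer.grab_frame(n);cv2.imwrite("pics/x14.png",f["color"])
  for r in spotter.place_of("hook_tip",f)[:2]: print(n,r["score"],at_z(f,r["at"],.178))
  for r in spotter.outline_of("cup",f)[:4]: print(r["score"],r["rect"],f["color"][r["region"]].mean(0))
n=20;t=np.arange(1,n+1)
rows(p[:2],yaw,.53-t*.035,15+0*t)
E
```

```text
[425.21007675 187.28805346 338.06912054] 2.0991934799501673 [ 1.38874443 -0.78804772  0.03369636]
scene 0.39 [0.42255091 0.19548515 0.178     ]
0.87 [194.3, 194.8, 215.0, 214.7] [173.41729323 101.47744361  87.66541353]
0.78 [230.0, 199.4, 250.3, 215.7] [184.2114094  114.56040268 102.26174497]
0.62 [352.2, 290.4, 377.6, 318.6] [188.81352459  85.76229508  45.17213115]
0.47 [198.2, 147.8, 215.3, 170.8] [177.73446328 199.83050847 214.97740113]
wrist 0.73 [0.41944309 0.20301493 0.178     ]
0.78 [139.0, 181.8, 217.0, 242.0] [136.346651    55.56521739  22.55816686]
0.71 [291.7, 152.4, 380.5, 241.1] [163.06741774 178.72460658 184.14109442]
0.495 dx 4 dy -0 rz 0.033
0.46 dx 7 dy -0 rz 0.068
0.425 dx 11 dy -1 rz 0.103
0.39 dx 15 dy -1 rz 0.138
0.355 dx 19 dy -1 rz 0.173
0.32 dx 22 dy -0 rz 0.208
0.285 dx 26 dy -0 rz 0.243
0.25 dx 30 dy 0 rz 0.278
0.215 dx 34 dy 1 rz 0.313
0.18 dx 37 dy 2 rz 0.348
0.145 dx 41 dy 3 rz 0.383
0.11 dx 44 dy 3 rz 0.418
0.075 dx 48 dy 5 rz 0.453
0.04 dx 52 dy 6 rz 0.488
0.005 dx 55 dy 7 rz 0.523
-0.03 dx 59 dy 9 rz 0.558
-0.065 dx 62 dy 10 rz 0.593
-0.1 dx 65 dy 12 rz 0.628
-0.135 dx 69 dy 14 rz 0.663
-0.17 dx 72 dy 16 rz 0.698
```

The arm follows, with the cup still on it. I'll continue along the arc.

>>> carry_out(
  series=[
    {"dx": 4, "dy": 0, "dz": 0, "rx": 0, "ry": 0, "rz": 0.033},
    {"dx": 7, "dy": 0, "dz": 0, "rx": 0, "ry": 0, "rz": 0.068},
    {"dx": 11, "dy": -1, "dz": 0, "rx": 0, "ry": 0, "rz": 0.103},
    {"dx": 15, "dy": -1, "dz": 0, "rx": 0, "ry": 0, "rz": 0.138},
    {"dx": 19, "dy": -1, "dz": 0, "rx": 0, "ry": 0, "rz": 0.173},
    {"dx": 22, "dy": 0, "dz": 0, "rx": 0, "ry": 0, "rz": 0.208},
    {"dx": 26, "dy": 0, "dz": 0, "rx": 0, "ry": 0, "rz": 0.243},
    {"dx": 30, "dy": 0, "dz": 0, "rx": 0, "ry": 0, "rz": 0.278},
    {"dx": 34, "dy": 1, "dz": 0, "rx": 0, "ry": 0, "rz": 0.313},
    {"dx": 37, "dy": 2, "dz": 0, "rx": 0, "ry": 0, "rz": 0.348},
    {"dx": 41, "dy": 3, "dz": 0, "rx": 0, "ry": 0, "rz": 0.383},
    {"dx": 44, "dy": 3, "dz": 0, "rx": 0, "ry": 0, "rz": 0.418},
    {"dx": 48, "dy": 5, "dz": 0, "rx": 0, "ry": 0, "rz": 0.453},
    {"dx": 52, "dy": 6, "dz": 0, "rx": 0, "ry": 0, "rz": 0.488},
    {"dx": 55, "dy": 7, "dz": 0, "rx": 0, "ry": 0, "rz": 0.523},
    {"dx": 59, "dy": 9, "dz": 0, "rx": 0, "ry": 0, "rz": 0.558},
    {"dx": 62, "dy": 10, "dz": 0, "rx": 0, "ry": 0, "rz": 0.593},
    {"dx": 65, "dy": 12, "dz": 0, "rx": 0, "ry": 0, "rz": 0.628},
    {"dx": 69, "dy": 14, "dz": 0, "rx": 0, "ry": 0, "rz": 0.663},
    {"dx": 72, "dy": 16, "dz": 0, "rx": 0, "ry": 0, "rz": 0.698},
  ],
)

```text
t: 24.88
ee_pos: [0.4031, 0.2573, 0.3377]
ee_rot: [[0.168, 0.986, -0.0], [0.986, -0.168, -0.0], [-0.0, 0.0, -1.0]]
contact_force: [0.3, -1.2, -0.1]
width: -0.0001
finger_force: 0.6
```

```bash
python3 - <<'E'
from arc import *
s=robot.sense();R=np.array(s["ee_rot"]);p=np.array(s["ee_pos"])*1000;yaw=np.arctan2(R[1,0],R[0,0]);print(p,yaw,s["contact_force"])
for n in ("wrist",):
  f=viewer.grab_frame(n);cv2.imwrite("pics/x15.png",f["color"])
  for r in spotter.place_of("hook_tip",f)[:2]: print(n,r["score"],at_z(f,r["at"],.178))
  for r in spotter.outline_of("cup",f)[:4]: print(r["score"],r["rect"],f["color"][r["region"]].mean(0))
t=np.arange(1,15)
rows(p[:2],yaw,-.17-t*.03,15+0*t)
E
```

```text
[403.07366122 257.29547533 337.6773746 ] 1.4016252636232132 [ 0.29779795 -1.18766388 -0.07810378]
wrist 0.77 [0.40824014 0.27192445 0.178     ]
0.86 [297.0, 165.5, 384.2, 249.6] [161.53041601 176.94642857 182.01609105]
0.63 [250.4, 295.3, 256.3, 312.5] [97.05555556 37.35       13.98888889]
-0.2 dx 3 dy -1 rz 0.031
-0.23 dx 6 dy -1 rz 0.061
-0.26 dx 9 dy -1 rz 0.091
-0.29 dx 13 dy -2 rz 0.121
-0.32 dx 16 dy -2 rz 0.151
-0.35 dx 19 dy -2 rz 0.181
-0.38 dx 22 dy -1 rz 0.211
-0.41 dx 25 dy -1 rz 0.241
-0.44 dx 29 dy -1 rz 0.271
-0.47 dx 32 dy -0 rz 0.301
-0.5 dx 35 dy 0 rz 0.331
-0.53 dx 38 dy 1 rz 0.361
-0.56 dx 41 dy 2 rz 0.391
-0.59 dx 44 dy 3 rz 0.421
```

>>> carry_out(
  series=[
    {"dx": 3, "dy": -1, "dz": 0, "rx": 0, "ry": 0, "rz": 0.031},
    {"dx": 6, "dy": -1, "dz": 0, "rx": 0, "ry": 0, "rz": 0.061},
    {"dx": 9, "dy": -1, "dz": 0, "rx": 0, "ry": 0, "rz": 0.091},
    {"dx": 13, "dy": -2, "dz": 0, "rx": 0, "ry": 0, "rz": 0.121},
    {"dx": 16, "dy": -2, "dz": 0, "rx": 0, "ry": 0, "rz": 0.151},
    {"dx": 19, "dy": -2, "dz": 0, "rx": 0, "ry": 0, "rz": 0.181},
    {"dx": 22, "dy": -1, "dz": 0, "rx": 0, "ry": 0, "rz": 0.211},
    {"dx": 25, "dy": -1, "dz": 0, "rx": 0, "ry": 0, "rz": 0.241},
    {"dx": 27, "dy": -1, "dz": 0, "rx": 0, "ry": 0, "rz": 0.271},
    {"dx": 29, "dy": -1, "dz": 0, "rx": 0, "ry": 0, "rz": 0.271},
    {"dx": 29, "dy": -1, "dz": 0, "rx": 0, "ry": 0, "rz": 0.271},
  ],
)

```text
t: 25.95
ee_pos: [0.407, 0.286, 0.3377]
ee_rot: [[0.423, 0.906, -0.0], [0.906, -0.423, -0.0], [-0.0, -0.0, -1.0]]
contact_force: [0.5, -0.4, -0.2]
width: 0.0
finger_force: 0.2
```

>>> carry_out(
  series=[
    {"dx": 2, "dy": 0, "dz": 0, "rx": 0, "ry": 0, "rz": 0},
    {"dx": 4, "dy": 0, "dz": 0, "rx": 0, "ry": 0, "rz": 0.03},
    {"dx": 5, "dy": 0, "dz": 0, "rx": 0, "ry": 0, "rz": 0.03},
    {"dx": 5, "dy": 0, "dz": 0, "rx": 0, "ry": 0, "rz": 0.03},
  ],
)

```text
t: 26.28
ee_pos: [0.4088, 0.29, 0.3373]
ee_rot: [[0.451, 0.892, -0.003], [0.892, -0.451, -0.003], [-0.004, -0.001, -1.0]]
contact_force: [-6.0, -9.6, 3.8]
width: 0.0002
finger_force: 6.0
```

>>> carry_out(
  series=[
    {"dx": 1, "dy": 0, "dz": 0, "rx": 0, "ry": 0, "rz": 0},
    {"dx": 2, "dy": 0, "dz": 0, "rx": 0, "ry": 0, "rz": 0.03},
    {"dx": 3, "dy": 0, "dz": 0, "rx": 0, "ry": 0, "rz": 0.03},
    {"dx": 3, "dy": 0, "dz": 0, "rx": 0, "ry": 0, "rz": 0.03},
  ],
)

```text
t: 26.62
ee_pos: [0.4096, 0.2919, 0.337]
ee_rot: [[0.478, 0.878, -0.006], [0.878, -0.478, -0.006], [-0.008, -0.002, -1.0]]
contact_force: [-15.7, -22.4, 10.8]
width: -0.0
finger_force: 13.6
```

That's the parking stop. I'll back off, lift clear, and let the cup settle.

>>> carry_out(
  series=[
    {"dx": -4, "dy": 0, "dz": 0, "rx": 0, "ry": 0, "rz": 0},
    {"dx": -10, "dy": -3, "dz": 0, "rx": 0, "ry": 0, "rz": 0},
    {"dx": -18, "dy": -6, "dz": 0, "rx": 0, "ry": 0, "rz": 0},
    {"dx": -18, "dy": -6, "dz": -30, "rx": 0, "ry": 0, "rz": 0},
    {"dx": -18, "dy": -6, "dz": -65, "rx": 0, "ry": 0, "rz": 0},
    {"dx": -40, "dy": -6, "dz": -100, "rx": 0, "ry": 0, "rz": 0},
    {"dx": -75, "dy": -6, "dz": -110, "rx": 0, "ry": 0, "rz": 0},
    {"dx": -100, "dy": 20, "dz": -110, "rx": 0, "ry": 0, "rz": 0},
    {"dx": -100, "dy": 20, "dz": -110, "rx": 0, "ry": 0, "rz": 0},
    {"dx": -100, "dy": 20, "dz": -110, "rx": 0, "ry": 0, "rz": 0},
    {"dx": -100, "dy": 20, "dz": -110, "rx": 0, "ry": 0, "rz": 0},
    {"dx": -100, "dy": 20, "dz": -110, "rx": 0, "ry": 0, "rz": 0},
    {"dx": -100, "dy": 20, "dz": -110, "rx": 0, "ry": 0, "rz": 0},
    {"dx": -100, "dy": 20, "dz": -110, "rx": 0, "ry": 0, "rz": 0},
    {"dx": -100, "dy": 20, "dz": -110, "rx": 0, "ry": 0, "rz": 0},
    {"dx": -100, "dy": 20, "dz": -110, "rx": 0, "ry": 0, "rz": 0},
    {"dx": -100, "dy": 20, "dz": -110, "rx": 0, "ry": 0, "rz": 0},
    {"dx": -100, "dy": 20, "dz": -110, "rx": 0, "ry": 0, "rz": 0},
    {"dx": -100, "dy": 20, "dz": -110, "rx": 0, "ry": 0, "rz": 0},
    {"dx": -100, "dy": 20, "dz": -110, "rx": 0, "ry": 0, "rz": 0},
  ],
)

```text
t: 28.28
ee_pos: [0.3801, 0.1958, 0.4477]
ee_rot: [[0.479, 0.878, 0.0], [0.878, -0.479, 0.0], [0.0, 0.0, -1.0]]
contact_force: [-0.7, 0.6, -0.5]
width: -0.0002
finger_force: 0.0
```

```bash
cat > chk.py <<'E'
from h import *
np.set_printoptions(precision=4,suppress=True)
s=robot.sense();print(s["t"],s["ee_pos"],s["contact_force"])
for k in range(3):
  f=viewer.grab_frame("wrist");cv2.imwrite(f"pics/c{s['t']:.0f}_{k}.png",f["color"])
  for o,z in(("hook_tip",.178),("hook_root",.16),("cup_eye",.163))[:3 if k==0 else 0]:
    for r in spotter.place_of(o,f)[:2]: print(o,round(r["score"],2),np.round(r["at"]),at_z(f,r["at"],z))
  for r in spotter.outline_of("cup",f)[:3]:
    c=f["color"][r["region"]].mean(0)
    if c[2]>120: print("white cup",r["score"],r["rect"],c,np.argwhere(r["region"]).mean(0))
E
python3 chk.py
```

```text
28.2833 [0.3801 0.1958 0.4477] [-0.6697  0.5774 -0.4617]
hook_tip 0.66 [233.  67.] [0.4169 0.3    0.178 ]
hook_root 0.89 [348.  70.] [0.5077 0.2516 0.16  ]
cup_eye 0.88 [295. 206.] [0.4075 0.159  0.163 ]
cup_eye 0.86 [323. 252.] [0.4112 0.0986 0.163 ]
white cup 0.94 [267.4, 45.0, 328.1, 113.1] [165.6367 183.6898 189.2889] [ 80.694  294.0097]
white cup 0.72 [266.5, 47.6, 329.0, 109.2] [165.3529 183.1786 188.7455] [ 80.6595 293.8535]
white cup 0.89 [267.7, 49.3, 329.2, 112.2] [163.3065 181.0959 186.8399] [ 80.7241 293.792 ]
```

The arm is parked: from the front stop to here measures about 1.6 rad. The cup is nearly still, so I'll wait for the swing to die out.

>>> carry_out(
  series=[
    {"dx": 0, "dy": 0, "dz": 0, "rx": 0, "ry": 0, "rz": 0},
    {"dx": 0, "dy": 0, "dz": 0, "rx": 0, "ry": 0, "rz": 0},
    {"dx": 0, "dy": 0, "dz": 0, "rx": 0, "ry": 0, "rz": 0},
    {"dx": 0, "dy": 0, "dz": 0, "rx": 0, "ry": 0, "rz": 0},
    {"dx": 0, "dy": 0, "dz": 0, "rx": 0, "ry": 0, "rz": 0},
    {"dx": 0, "dy": 0, "dz": 0, "rx": 0, "ry": 0, "rz": 0},
    {"dx": 0, "dy": 0, "dz": 0, "rx": 0, "ry": 0, "rz": 0},
    {"dx": 0, "dy": 0, "dz": 0, "rx": 0, "ry": 0, "rz": 0},
    {"dx": 0, "dy": 0, "dz": 0, "rx": 0, "ry": 0, "rz": 0},
    {"dx": 0, "dy": 0, "dz": 0, "rx": 0, "ry": 0, "rz": 0},
    {"dx": 0, "dy": 0, "dz": 0, "rx": 0, "ry": 0, "rz": 0},
    {"dx": 0, "dy": 0, "dz": 0, "rx": 0, "ry": 0, "rz": 0},
    {"dx": 0, "dy": 0, "dz": 0, "rx": 0, "ry": 0, "rz": 0},
    {"dx": 0, "dy": 0, "dz": 0, "rx": 0, "ry": 0, "rz": 0},
    {"dx": 0, "dy": 0, "dz": 0, "rx": 0, "ry": 0, "rz": 0},
    {"dx": 0, "dy": 0, "dz": 0, "rx": 0, "ry": 0, "rz": 0},
    {"dx": 0, "dy": 0, "dz": 0, "rx": 0, "ry": 0, "rz": 0},
    {"dx": 0, "dy": 0, "dz": 0, "rx": 0, "ry": 0, "rz": 0},
    {"dx": 0, "dy": 0, "dz": 0, "rx": 0, "ry": 0, "rz": 0},
    {"dx": 0, "dy": 0, "dz": 0, "rx": 0, "ry": 0, "rz": 0},
  ],
)

```text
t: 30.4
ee_pos: [0.3801, 0.1958, 0.4477]
ee_rot: [[0.479, 0.878, -0.0], [0.878, -0.479, -0.0], [-0.0, -0.0, -1.0]]
contact_force: [1.0, -0.2, -0.0]
width: -0.0001
finger_force: 0.0
```

>>> carry_out(
  series=[
    {"dx": 0, "dy": 0, "dz": 0, "rx": 0, "ry": 0, "rz": 0},
    {"dx": 0, "dy": 0, "dz": 0, "rx": 0, "ry": 0, "rz": 0},
    {"dx": 0, "dy": 0, "dz": 0, "rx": 0, "ry": 0, "rz": 0},
    {"dx": 0, "dy": 0, "dz": 0, "rx": 0, "ry": 0, "rz": 0},
    {"dx": 0, "dy": 0, "dz": 0, "rx": 0, "ry": 0, "rz": 0},
    {"dx": 0, "dy": 0, "dz": 0, "rx": 0, "ry": 0, "rz": 0},
    {"dx": 0, "dy": 0, "dz": 0, "rx": 0, "ry": 0, "rz": 0},
    {"dx": 0, "dy": 0, "dz": 0, "rx": 0, "ry": 0, "rz": 0},
    {"dx": 0, "dy": 0, "dz": 0, "rx": 0, "ry": 0, "rz": 0},
    {"dx": 0, "dy": 0, "dz": 0, "rx": 0, "ry": 0, "rz": 0},
    {"dx": 0, "dy": 0, "dz": 0, "rx": 0, "ry": 0, "rz": 0},
    {"dx": 0, "dy": 0, "dz": 0, "rx": 0, "ry": 0, "rz": 0},
    {"dx": 0, "dy": 0, "dz": 0, "rx": 0, "ry": 0, "rz": 0},
    {"dx": 0, "dy": 0, "dz": 0, "rx": 0, "ry": 0, "rz": 0},
    {"dx": 0, "dy": 0, "dz": 0, "rx": 0, "ry": 0, "rz": 0},
    {"dx": 0, "dy": 0, "dz": 0, "rx": 0, "ry": 0, "rz": 0},
    {"dx": 0, "dy": 0, "dz": 0, "rx": 0, "ry": 0, "rz": 0},
    {"dx": 0, "dy": 0, "dz": 0, "rx": 0, "ry": 0, "rz": 0},
    {"dx": 0, "dy": 0, "dz": 0, "rx": 0, "ry": 0, "rz": 0},
    {"dx": 0, "dy": 0, "dz": 0, "rx": 0, "ry": 0, "rz": 0},
  ],
)

```text
t: 32.07
ee_pos: [0.3801, 0.1958, 0.4477]
ee_rot: [[0.479, 0.878, 0.0], [0.878, -0.479, 0.0], [0.0, 0.0, -1.0]]
contact_force: [-0.2, -0.4, 0.4]
width: -0.0001
finger_force: 0.0
```

>>> carry_out(
  series=[
    {"dx": 0, "dy": 0, "dz": 0, "rx": 0, "ry": 0, "rz": 0},
    {"dx": 0, "dy": 0, "dz": 0, "rx": 0, "ry": 0, "rz": 0},
    {"dx": 0, "dy": 0, "dz": 0, "rx": 0, "ry": 0, "rz": 0},
    {"dx": 0, "dy": 0, "dz": 0, "rx": 0, "ry": 0, "rz": 0},
    {"dx": 0, "dy": 0, "dz": 0, "rx": 0, "ry": 0, "rz": 0},
    {"dx": 0, "dy": 0, "dz": 0, "rx": 0, "ry": 0, "rz": 0},
    {"dx": 0, "dy": 0, "dz": 0, "rx": 0, "ry": 0, "rz": 0},
    {"dx": 0, "dy": 0, "dz": 0, "rx": 0, "ry": 0, "rz": 0},
    {"dx": 0, "dy": 0, "dz": 0, "rx": 0, "ry": 0, "rz": 0},
    {"dx": 0, "dy": 0, "dz": 0, "rx": 0, "ry": 0, "rz": 0},
    {"dx": 0, "dy": 0, "dz": 0, "rx": 0, "ry": 0, "rz": 0},
    {"dx": 0, "dy": 0, "dz": 0, "rx": 0, "ry": 0, "rz": 0},
    {"dx": 0, "dy": 0, "dz": 0, "rx": 0, "ry": 0, "rz": 0},
    {"dx": 0, "dy": 0, "dz": 0, "rx": 0, "ry": 0, "rz": 0},
    {"dx": 0, "dy": 0, "dz": 0, "rx": 0, "ry": 0, "rz": 0},
    {"dx": 0, "dy": 0, "dz": 0, "rx": 0, "ry": 0, "rz": 0},
    {"dx": 0, "dy": 0, "dz": 0, "rx": 0, "ry": 0, "rz": 0},
    {"dx": 0, "dy": 0, "dz": 0, "rx": 0, "ry": 0, "rz": 0},
    {"dx": 0, "dy": 0, "dz": 0, "rx": 0, "ry": 0, "rz": 0},
    {"dx": 0, "dy": 0, "dz": 0, "rx": 0, "ry": 0, "rz": 0},
  ],
)

```text
t: 33.73
ee_pos: [0.3801, 0.1958, 0.4477]
ee_rot: [[0.479, 0.878, -0.0], [0.878, -0.479, -0.0], [-0.0, -0.0, -1.0]]
contact_force: [-0.4, -0.7, 0.1]
width: 0.0002
finger_force: 0.0
```

>>> carry_out(
  series=[
    {"dx": 0, "dy": 0, "dz": 0, "rx": 0, "ry": 0, "rz": 0},
    {"dx": 0, "dy": 0, "dz": 0, "rx": 0, "ry": 0, "rz": 0},
    {"dx": 0, "dy": 0, "dz": 0, "rx": 0, "ry": 0, "rz": 0},
    {"dx": 0, "dy": 0, "dz": 0, "rx": 0, "ry": 0, "rz": 0},
    {"dx": 0, "dy": 0, "dz": 0, "rx": 0, "ry": 0, "rz": 0},
    {"dx": 0, "dy": 0, "dz": 0, "rx": 0, "ry": 0, "rz": 0},
    {"dx": 0, "dy": 0, "dz": 0, "rx": 0, "ry": 0, "rz": 0},
    {"dx": 0, "dy": 0, "dz": 0, "rx": 0, "ry": 0, "rz": 0},
    {"dx": 0, "dy": 0, "dz": 0, "rx": 0, "ry": 0, "rz": 0},
    {"dx": 0, "dy": 0, "dz": 0, "rx": 0, "ry": 0, "rz": 0},
    {"dx": 0, "dy": 0, "dz": 0, "rx": 0, "ry": 0, "rz": 0},
    {"dx": 0, "dy": 0, "dz": 0, "rx": 0, "ry": 0, "rz": 0},
    {"dx": 0, "dy": 0, "dz": 0, "rx": 0, "ry": 0, "rz": 0},
    {"dx": 0, "dy": 0, "dz": 0, "rx": 0, "ry": 0, "rz": 0},
    {"dx": 0, "dy": 0, "dz": 0, "rx": 0, "ry": 0, "rz": 0},
    {"dx": 0, "dy": 0, "dz": 0, "rx": 0, "ry": 0, "rz": 0},
    {"dx": 0, "dy": 0, "dz": 0, "rx": 0, "ry": 0, "rz": 0},
    {"dx": 0, "dy": 0, "dz": 0, "rx": 0, "ry": 0, "rz": 0},
    {"dx": 0, "dy": 0, "dz": 0, "rx": 0, "ry": 0, "rz": 0},
    {"dx": 0, "dy": 0, "dz": 0, "rx": 0, "ry": 0, "rz": 0},
  ],
)

```text
t: 35.4
ee_pos: [0.3801, 0.1958, 0.4477]
ee_rot: [[0.479, 0.878, 0.0], [0.878, -0.479, 0.0], [0.0, 0.0, -1.0]]
contact_force: [0.8, 0.8, -0.0]
width: 0.0
finger_force: 0.0
```

```bash
python3 chk.py; python3 - <<'E'
from h import *
f=[viewer.grab_frame("wrist")["color"].astype(int) for _ in range(4)]
print([np.abs(f[0]-g)[30:130,250:350].mean() for g in f[1:]],[np.abs(f[0]-g)[200:230,20:120].mean() for g in f[1:]])
E
```

```text
35.4 [0.3801 0.1958 0.4477] [ 0.806   0.7775 -0.0192]
hook_tip 0.67 [238.  67.] [0.4205 0.2978 0.178 ]
hook_root 0.7 [348.  72.] [0.5077 0.2498 0.16  ]
cup_eye 0.94 [324. 254.] [0.4115 0.0953 0.163 ]
cup_eye 0.92 [294. 204.] [0.4081 0.162  0.163 ]
white cup 0.92 [266.3, 46.0, 326.8, 112.7] [164.4972 182.5734 188.5207] [ 80.9166 294.0402]
white cup 0.67 [266.2, 46.4, 330.8, 112.9] [165.3522 183.2856 188.9632] [ 80.813 294.133]
white cup 0.59 [267.0, 46.8, 328.1, 110.2] [163.6979 181.6791 187.5387] [ 80.6357 294.143 ]
[np.float64(1.6046333333333334), np.float64(1.6168666666666667), np.float64(1.6146)] [np.float64(1.819888888888889), np.float64(1.7856666666666667), np.float64(1.827888888888889)]
```

The cup is at rest on the parked arm: frame differences over it are only image noise. Handing in.

```bash
python3 -c "
from station import robot
print(robot.job_done())"
```

```text
the job is handed in; nothing more can be done
None
```

I handed the job in at about 36 s: the arm went to its front stop, the white cup was hung on it and let go, and the arm was turned back to its parking stop with the cup hanging still. I kept clear of the bystanders but did not re-check their positions, and no verdict came back.

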